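# Trace the joint of a split-barrel sampler with a ball feeler

## Robot

A 7-joint arm with a two-finger parallel gripper is mounted at the origin on a cart in front of the work surface, level with it; the furniture and walls round the work are solid. World frame = base frame: x ahead of the robot, y to its left, z up, the work surface at z = 0. Lengths are in m, angles in degrees, forces in N, time in s.
With the tool pointing down it reaches from about 0.425 to 0.875 m from the base axis. Payload 4.7 kg.
Tool frame: the origin (TCP) lies at the very end of the fingers, on their centre line; the grasp point (between the pads) lies 19 mm behind it; x points along the fingers, z is the direction in which the jaws open and shut, and the axes are right-handed (so a half turn about x gives the same grasp; the last joint's range is limited). The gripper opens to 87 mm and grips with 3 to 60 N. Pads are 19 mm wide; open, the fingers measure 117 mm over their backs; the gripper's body (75 mm by 190 mm) begins 51 mm behind the grasp point.
Start: joints at [67.156, 18.392, -4.016, 83.108, 1.295, 78.541, -3.26], TCP at [0.261, -0.595, 0.223] pointing down, gripper open.
Joint ranges: [-163.93, 163.93], [-17.29, 119.83], [-79.2, 71.16], [3.27, 140.29], [-89.18, 269.18], [5.43, 117.66], [-154.24, 154.24]. Speed limits (degrees/s): [147.25, 147.25, 180, 180, 180, 180, 180].

## Interface

Orientations are given as [roll, pitch, yaw] about the fixed x, y, z axes, in that order (R = Rz(yaw) Ry(pitch) Rx(roll)).
In Python, from cell import env gives the robot as it stands. The module is installed in compiled form; this text tells all that it offers.
- The arm moves only by the tool drive_tool, never from a script. Its argument "increments" is a list of rows, each a list of 2 entries, a list of its own where there are three numbers: the shift along the tool's x, y, z scaled (see below), then the turn, a rotation vector about the tool's x, y, z scaled (see below). In form: [[[dx, dy, dz], [wx, wy, wz]], ...]. A call has 1 to 10 rows; each row shifts and turns the commanded pose from where the row before left it, along the tool's axes as they then stand; what a row does not reach is not made up. The controller multiplies each number of a shift by 0.04 m and each number of a turn by 120 degrees. A row lasts 1/10 s, in which the tool goes at most 50 mm and 8.59 degrees, less where a joint would pass 70% of its speed; a pose out of reach is approached as far as the arm can. A call with a number of a shift or a turn outside -1 to 1 is refused whole. A call with a gripper value outside its range is refused whole. "hand" is the gripper's target within -1 to 1 (fully open at 1, half-way at 0, shut at -1), set as the call begins (left out, the last holds). The fingers move at their own pace and stop on an object; "squeeze" is the grip in N (left out, the last holds). Time passes only in rows, so rows that do not move let the fingers close. It gives the time, the measured TCP pose, the force and the opening at its end, in the units of the state.
- env.get_obs(): the state, without advancing time (a new reading comes with each control period).
- env.read_camera(name): name is "side" or "top" or "wrist"; returns a dict with "frame" (420x560x3 uint8, red, green, blue), "fx", "fy", "cx", "cy" (pixels), "R" (3x3) and "t" (3): a world point X has camera coordinates R X + t. Camera axes: x right, y down, z forward; pixel columns grow to the right and rows downward; lengths in m; the calibration is good to about 2 mm. A picture is of the moment at which its call begins. There is no depth.
- env.sign_off(): hands the job in, once; it reports no verdict.
The state is a dict: "time_s": time; "qpos": joint angles; "joint_velocities": joint speeds; "effort": joint torques, N m; "tool_pos": TCP position; "tool_rot": TCP orientation; "force": force on the tool from outside, world axes, zero at the start; "wrist_torque": the same for the moment, N m; "grip_width": finger opening in m.
Only numpy, scipy, OpenCV 4.12 (cv2) and the standard library are available. Lean on these libraries where they do the work, as an engineer would, in place of code of your own. Each camera call takes 0.05 s, during which the arm holds its last target.

## Task

Check the joint of the closed split-barrel sampler: take the ball-tipped feeler from its rest, set its ball in the groove on top of the barrel right beside the dark tapered shoe, and draw it slowly (2 to 3 cm a second) along the groove up to the blue head, keeping the ball pressed lightly in the groove all the way and not lifting it on the way. Then lay the feeler back in its rest, and leave the other things on the worktop where they are.

Things in the scene. Friction and masses are not known exactly. Their poses are not given: they have to be found in the camera images.
- sampler: the sampler: bare steel barrel 64 mm in diameter between a dark tapered shoe and a blue head, 230 mm long in all, lying level in a low grey saddle (90 mm wide) fixed to the worktop; barrel axis 50 mm above the worktop. Origin on the worktop under its middle; x along the barrel from shoe to head, z up.
- seam (a point): middle of the joint groove, which is straight, 150 mm long, V-shaped, 12 mm wide at the top, 6 mm deep, flanks at 45 degrees, along the very top of the barrel. The point is on its centre line, level with the top of the barrel (82 mm above the worktop). x along the groove from shoe to head, y across, z up. A ball seated in the groove has its centre about 2 mm below this level.
- seam_shoe_end (a point): the groove's end at the dark tapered shoe (start of the trace), 75 mm from the middle, on the centre line, level with the top of the barrel; same axes. The shoe is a collar 74 mm in diameter, 5 mm higher than the barrel, and closes the groove's end.
- seam_head_end (a point): the groove's end at the blue head (end of the trace), 75 mm from the middle on the other side; same axes. The head too is a collar 74 mm in diameter, 5 mm higher than the barrel.
- feeler: the feeler, 171 mm long, 130 g; origin and axes as those of the handle's centre. From the handle's +x end a thin steel stem goes on ahead (z = 0) and at x = 105 mm turns straight down; the nose tube, 11 mm in diameter, ends 43 mm below the handle's centre line, and below it stands the spring plunger with the ball. Its centre of mass is within 30 mm of the handle's centre.
- handle_mid (a point): centre of the feeler's handle, the place to grasp: a pale wooden bar of 120 x 16 x 16 mm, its length along x (level while in the rest, 80 mm above the worktop, nose at the far side), y across, z up, the stem and nose at its +x end.
- ball (a point): centre of the brass ball, 6 mm in diameter, on the feeler's spring plunger: 105 mm ahead (+x) of the handle's centre and 60 mm below it while the spring is out.
- plunger (a joint): how far the ball is pushed in, up towards the handle: 0 = fully out, at most 0.010 m. The spring pushes with 0.6 N at the start and 0.2 N more for each mm (2.6 N when fully in). About 5 mm is a good working pressure.
- rest: the feeler's rest, grey plastic, fixed: a foot 130 x 70 mm and two uprights 10 mm thick, 45 mm either side of the middle along x (80 mm free between them for fingers). Each has a notch with a flat floor 72 mm above the worktop, about 28 mm wide at the floor, its sides sloping outwards to about 45 mm at the top, 95 mm above the worktop. Origin on the worktop under its middle, z up.
- rest_mid (a point): centre of the rest, where the centre of the handle lies when it is in place: 80 mm above the worktop. x along the rest (the handle's length), z up.
- drop_weight_rig: the tall drop-weight rig between the rest and the sampler, fixed: a round base about 260 mm across with two columns over 0.5 m high; origin on the worktop at its middle. Swing the arm past it on the robot's side, close in.
- beech_block: bystander: beech wood block, 48 x 105 x 24 mm; origin at the centre of its underside.
- pestle: bystander: rubber-tipped wooden pestle lying down, 24 x 133 x 24 mm; origin under its middle.
- weight_500g: bystander: brass-coloured knob weight, 38 mm across, 52 mm high; origin at the centre of its underside.
There are look-alikes about, which are no part of the job. There is more than one size of the sampler; the one meant has the size given above.

How it is judged (in metres and radians):
On the way, in this order (a step that is already met when the one before it is completed fails the run):
1. the ball is pressed in the groove next to the shoe (within 25 mm of the groove's shoe end) (x of ball in the frame of seam between -0.08 and -0.05 m and y of ball in the frame of seam between -0.005 and 0.005 m and z of ball in the frame of seam between -0.01 and 0.002 m and contact force between feeler and sampler above 0.1 N), for 0.2 s.
2. the ball passes, pressed in the groove, 35 to 55 mm from its shoe end (x of ball in the frame of seam between -0.04 and -0.02 m and y of ball in the frame of seam between -0.005 and 0.005 m and z of ball in the frame of seam between -0.01 and 0.002 m and contact force between feeler and sampler above 0.1 N), for 0.1 s.
3. the ball passes the middle, pressed in the groove (x of ball in the frame of seam between -0.01 and 0.01 m and y of ball in the frame of seam between -0.005 and 0.005 m and z of ball in the frame of seam between -0.01 and 0.002 m and contact force between feeler and sampler above 0.1 N), for 0.1 s.
4. the ball passes, pressed in the groove, 35 to 55 mm from its head end (x of ball in the frame of seam between 0.02 and 0.04 m and y of ball in the frame of seam between -0.005 and 0.005 m and z of ball in the frame of seam between -0.01 and 0.002 m and contact force between feeler and sampler above 0.1 N), for 0.1 s.
5. the ball is pressed in the groove next to the head (within 25 mm of the groove's head end) (x of ball in the frame of seam between 0.05 and 0.08 m and y of ball in the frame of seam between -0.005 and 0.005 m and z of ball in the frame of seam between -0.01 and 0.002 m and contact force between feeler and sampler above 0.1 N), for 0.2 s.
At the end, for the whole second after the job is handed in: the feeler lies released and at rest in the notches of its rest: handle centre within 20 mm sideways and -6 to +8 mm in height of the rest's centre, handle within 0.2 rad of the rest's length (either way round) and upright within 0.2 rad (horizontal distance between handle_mid and rest_mid below 0.02 m and z of handle_mid in the frame of rest_mid between -0.006 and 0.008 m and angle between the x axis of handle_mid and the x axis of rest_mid, either way round below 0.2 rad and angle between handle_mid's own z axis and vertical below 0.2 rad and linear speed of feeler below 0.02 m/s and contact force between feeler and rest above 0.3 N); the robot touches nothing.
It fails at once if the ball is drawn along the middle 100 mm of the groove faster than 80 mm/s (x of ball in the frame of seam between -0.05 and 0.05 m and z of ball in the frame of seam below 0.003 m and contact force between feeler and sampler above 0.1 N and linear speed of feeler above 0.08 m/s).
It fails at once if the ball is lifted off (6 to 20 mm above the top of the barrel) over the middle 90 mm of the groove (x of ball in the frame of seam between -0.045 and 0.045 m and y of ball in the frame of seam between -0.02 and 0.02 m and z of ball in the frame of seam between 0.006 and 0.02 m).
It fails at once if the feeler is forced against the sampler with more than 15 N (contact force between feeler and sampler above 15 N).
It fails at once if the beech block, the pestle or the brass weight is moved by more than 25 mm (distance of any of beech_block, pestle, weight_500g from where it was at the start of the episode above 0.025 m).
It also fails if it takes over 72 s, if anything falls off the work surface, if the arm or the gripper's body presses on something with over 40 N, if the wrist force passes 120 N, or if a joint passes its speed limit or range.

## Working session

There is one attempt and no reset: what is moved stays moved. The work goes in short steps, Python scripts to look and compute and a tool call to move; the robot and the scene stay as the last step left them, time stands still between calls to the robot, and variables do not carry over. Pictures are saved under pics/ and viewed, and the job is handed in when it is done.

Besides the shell and the picture viewer there is one more tool, called after ">>>" as a command line: name --argument value ..., lists and objects as JSON in quotes. drive_tool: Moves the arm, as the interface text tells. Shifts and turns lie within -1 to 1; 1 stands for 0.04 m of shift or 120 degrees of turn. Its arguments: {"type":"object","properties":{"increments":{"type":"array"},"hand":{"type":"number"},"squeeze":{"type":"number"}},"required":["increments"]}

```bash
mkdir -p pics; python3 - <<'E'
from cell import env
import cv2
o=env.get_obs()
for k in o: print(k,o[k])
for n in ["side","top","wrist"]:
    c=env.read_camera(n); cv2.imwrite(f"pics/{n}0.png",c["frame"][:,:,::-1])
    print(n,c["fx"],c["cx"],c["cy"],c["R"],c["t"])
E
```

```text
time_s 0.0
qpos [67.15616807 18.4406411  -4.01511692 83.17676704  1.2931143  78.54141551
 -3.26141925]
joint_velocities [-0.06385869  0.07341009 -0.05237352  0.063762   -0.15416741  0.03657547
  0.06794774]
effort [-5.31927362e-04 -4.91290998e+01 -4.03769799e-01 -3.12535357e+01
 -6.38032285e-02  4.36724047e-02  1.41085875e-04]
tool_pos [ 0.26049271 -0.59489155  0.2214272 ]
tool_rot [-177.90237771   89.88624106  115.74905617]
force [ 0.65298144  0.43027847 -0.51673008]
wrist_torque [ 0.02358285  0.02312422 -0.01472681]
grip_width 0.08683576170139506
side 460.8061155605411 275.13554077116515 205.45851161945606 [[ 0.94293542 -0.33289794  0.0071949 ]
 [-0.15203658 -0.4496674  -0.88016141]
 [ 0.29623923  0.82884148 -0.47461998]] [-0.52749611  0.09742703  1.30580717]
top 462.20384543699316 285.6972336633251 208.31968713991031 [[-0.01959084 -0.99979044  0.00593973]
 [-0.98523263  0.01829418 -0.17024096]
 [ 0.17009662 -0.00918718 -0.98538456]] [-0.07556547  0.52049709  1.40382187]
wrist 294.7775512470003 275.373506061047 210.11964864487152 [[ 0.40030738 -0.91637917 -0.00179586]
 [-0.87585638 -0.38318044  0.29334   ]
 [-0.26949881 -0.11585325 -0.95600649]] [-0.64885578 -0.03577424  0.39220075]
```

View pics/side0.png

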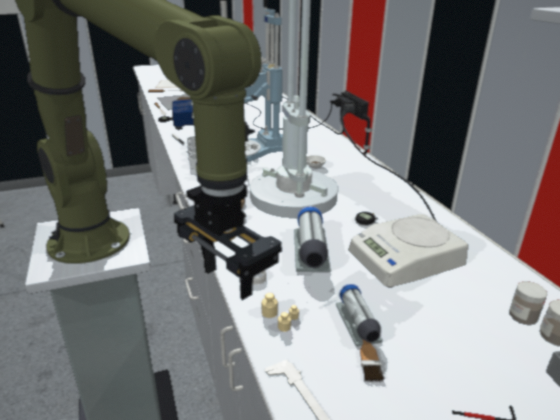

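View pics/top0.png

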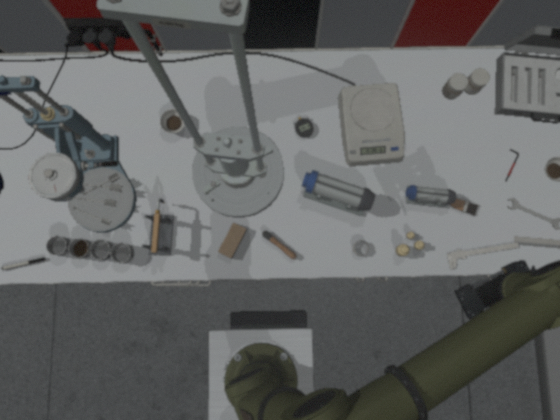

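View pics/wrist0.png

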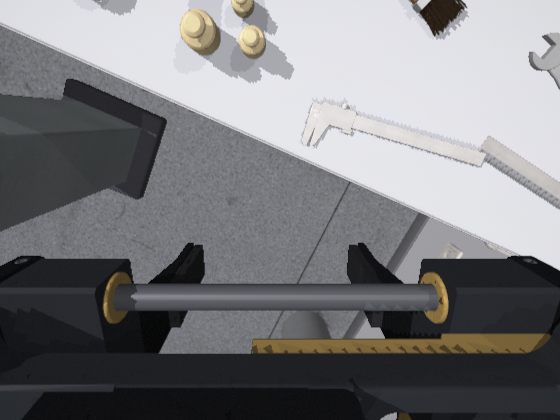

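```bash
cat > h.py <<'E'
import numpy as np, cv2
from scipy.spatial.transform import Rotation as Ro
def ray(c,u,v):
    d=np.array([(u-c["cx"])/c["fx"],(v-c["cy"])/c["fy"],1.0]); R=np.array(c["R"]);t=np.array(c["t"])
    return -R.T@t, R.T@d
def onz(c,u,v,z):
    o,d=ray(c,u,v); return o+d*(z-o[2])/d[2]
def proj(c,X):
    p=np.array(c["R"])@np.array(X)+np.array(c["t"]); return np.array([c["fx"]*p[0]/p[2]+c["cx"],c["fy"]*p[1]/p[2]+c["cy"]])
def tri(rs):
    A=np.zeros((3,3));b=np.zeros(3)
    for o,d in rs:
        d=d/np.linalg.norm(d);P=np.eye(3)-np.outer(d,d);A+=P;b+=P@o
    X=np.linalg.solve(A,b); return X,[np.linalg.norm(np.cross(X-o,d/np.linalg.norm(d))) for o,d in rs]
def crop(c,u0,v0,u1,v1,s,name):
    im=c["frame"][v0:v1,u0:u1,::-1]; cv2.imwrite("pics/"+name,cv2.resize(im,None,fx=s,fy=s,interpolation=cv2.INTER_CUBIC))
E
python3 - <<'E'
from cell import env
from h import *
import pickle
c=env.read_camera("top"); s=env.read_camera("side")
pickle.dump((c,s),open("cams.pkl","wb"))
crop(c,130,160,210,270,5,"t1.png"); crop(c,290,150,490,270,4,"t2.png")
for u,v,z in [(157,233,.08),(345,190,.08),(430,195,.05),(240,185,0),(233,241,.024),(280,244,.02),(362,248,.03)]: print(u,v,onz(c,u,v,z).round(3))
E
```

```text
157 233 [0.444 0.305 0.08 ]
345 190 [ 0.567 -0.269  0.08 ]
430 195 [ 0.552 -0.54   0.05 ]
240 185 [0.607 0.062 0.   ]
233 241 [0.422 0.082 0.024]
280 244 [ 0.41  -0.066  0.02 ]
362 248 [ 0.391 -0.321  0.03 ]
```

View pics/t1.png

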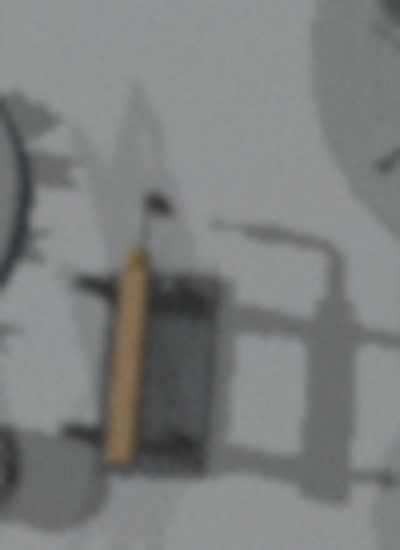

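View pics/t2.png

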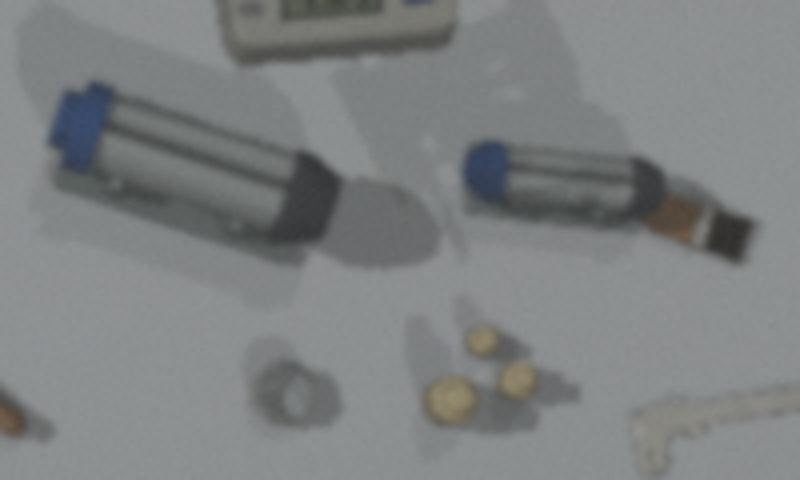

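```bash
cat >> h.py <<'E'
def T(o): return np.array(o["tool_pos"]), Ro.from_euler("xyz",o["tool_rot"],degrees=True)
def Rdown(jawyaw):
    # x down, z = jaw dir
    a=np.radians(jawyaw); x=np.array([0,0,-1.]); z=np.array([np.cos(a),np.sin(a),0]); y=np.cross(z,x)
    return Ro.from_matrix(np.c_[x,y,z])
def plan(p,R,p2,R2,n=None):
    # equal rows with constant world direction; tool-frame numbers
    d=np.array(p2)-p; rv=(R.inv()*R2).as_rotvec()
    m=max(np.linalg.norm(d)/.039,np.degrees(np.linalg.norm(rv))/8.4); n=n or int(np.ceil(m))
    rows=[];Rc=R;pc=np.array(p,float)
    for i in range(n):
        s=Rc.inv().apply(d/n)/.04; w=np.degrees(rv/n)/120
        rows.append([[round(float(k),3) for k in s],[round(float(k),4) for k in w]])
        pc=pc+Rc.apply(np.array(rows[-1][0])*.04); Rc=Rc*Ro.from_rotvec(np.radians(np.array(rows[-1][1])*120))
    return rows,pc,Rc
E
python3 - <<'E'
from cell import env
from h import *
import pickle
c,s=pickle.load(open("cams.pkl","rb"))
o=env.get_obs();p,R=T(o);print(o["time_s"],p.round(3));print(R.as_matrix().round(3))
w=env.read_camera("wrist"); print("cam rel tool",R.inv().apply(-np.array(w["R"]).T@w["t"]-p).round(3),(np.array(w["R"])@R.as_matrix()).round(3))
hsv=cv2.cvtColor(c["frame"],cv2.COLOR_RGB2HSV)
m=cv2.inRange(hsv,(8,80,90),(28,255,255)); m[:,:140]=0;m[:,175:]=0;m[:190]=0;m[260:]=0
ct=max(cv2.findContours(m,0,1)[0],key=cv2.contourArea);r=cv2.minAreaRect(ct);print(r)
b=cv2.boxPoints(r);print([onz(c,*q,.088).round(3) for q in b]); print(onz(c,*r[0],.088))
print("side",proj(s,onz(c,*r[0],.088)))
# sampler groove ends in top view
for u,v in [(290+105/4,150+118/4),(290+290/4,150+180/4)]: print(onz(c,u,v,.082).round(4), proj(s,onz(c,u,v,.082)))
E
```

```text
0.25 [ 0.261 -0.595  0.222]
[[-0.     0.916  0.401]
 [ 0.001  0.401 -0.916]
 [-1.    -0.    -0.001]]
cam rel tool [-0.163  0.08  -0.   ] [[ 0.    -0.001  1.   ]
 [-0.293 -0.956 -0.001]
 [ 0.956 -0.293 -0.   ]]
((155.294677734375, 230.52183532714844), (4.580044746398926, 41.18346405029297), 4.236394882202148)
[array([0.39 , 0.318, 0.088]), array([0.514, 0.313, 0.088]), array([0.513, 0.299, 0.088]), array([0.389, 0.305, 0.088])]
[0.45100553 0.30862849 0.088     ]
side [218.18848612 153.23781647]
[ 0.6011 -0.1812  0.082 ] [310.79393865 210.92357907]
[ 0.5497 -0.3218  0.082 ] [314.17154354 239.68320601]
```

```bash
cat > pl.py <<'E'
import sys,json
from cell import env
from h import *
# args: x y z jawyaw [n]
a=[float(k) for k in sys.argv[1:]]
o=env.get_obs();p,R=T(o)
rows,pc,Rc=plan(p,R,a[:3],Rdown(a[3]),int(a[4]) if len(a)>4 else None)
print(o["time_s"],p.round(4),len(rows))
for i in range(0,len(rows),10): print(json.dumps(rows[i:i+10]).replace(" ",""))
print("end",pc.round(4))
E
python3 pl.py .43 -.27 .36 -90
```

```text
0.3 [ 0.2607 -0.5953  0.2222] 11
[[[-0.313,0.649,-0.523],[0.0179,-0.0,0.0]],[[-0.313,0.629,-0.547],[0.0179,-0.0,0.0]],[[-0.313,0.608,-0.57],[0.0179,-0.0,0.0]],[[-0.313,0.586,-0.592],[0.0179,-0.0,0.0]],[[-0.313,0.564,-0.614],[0.0179,-0.0,0.0]],[[-0.313,0.54,-0.635],[0.0179,-0.0,0.0]],[[-0.313,0.516,-0.655],[0.0179,-0.0,0.0]],[[-0.313,0.491,-0.673],[0.0179,-0.0,0.0]],[[-0.313,0.466,-0.691],[0.0179,-0.0,0.0]],[[-0.313,0.439,-0.708],[0.0179,-0.0,0.0]]]
[[[-0.313,0.412,-0.724],[0.0179,-0.0,0.0]]]
end [ 0.43   -0.2701  0.3601]
```

>>> drive_tool --increments '[[[-0.34,0.65,-0.57],[0.02,0,0]],[[-0.34,0.63,-0.6],[0.02,0,0]],[[-0.34,0.61,-0.63],[0.02,0,0]],[[-0.34,0.59,-0.66],[0.02,0,0]],[[-0.34,0.56,-0.68],[0.02,0,0]],[[-0.34,0.54,-0.7],[0.02,0,0]],[[-0.34,0.51,-0.72],[0.02,0,0]],[[-0.34,0.48,-0.74],[0.02,0,0]],[[-0.34,0.46,-0.76],[0.02,0,0]],[[-0.34,0.44,-0.78],[0.02,0,0]]]' --hand 1

```text
time_s: 1.3
tool_pos: [0.4148, -0.2769, 0.3593]
tool_rot: [23.6, 90.0, -66.9]
force: [0.3, -0.9, 0.0]
grip_width: 0.0869
```

>>> drive_tool --increments '[[[0,0,0],[0,0,0]],[[0,0,0],[0,0,0]]]'

```text
time_s: 1.5
tool_pos: [0.4148, -0.2778, 0.359]
tool_rot: [20.8, 89.9, -69.4]
force: [-0.2, -0.1, -0.6]
grip_width: 0.0874
```

```bash
python3 - <<'E'
from cell import env
from h import *
import pickle
w=env.read_camera("wrist");pickle.dump(w,open("w1.pkl","wb"));cv2.imwrite("pics/w1.png",w["frame"][:,:,::-1])
for X in ([ 0.6011,-0.1812,0.082],[0.5497,-0.3218,0.082]): print(proj(w,X))
print(env.get_obs()["qpos"])
E
python3 pl.py .43 -.02 .36 -90
```

```text
[201.31066607  36.23099374]
[306.69778997  78.00919505]
[ 48.28333549  -1.25816203 -16.98012042  90.10508963  -0.31631611
  91.10007516 -59.05192314]
1.55 [ 0.414  -0.2789  0.3584] 7
[[[-0.006,0.051,-0.925],[-0.0004,0.0001,0.0]],[[-0.006,0.052,-0.925],[-0.0004,0.0001,0.0]],[[-0.006,0.053,-0.925],[-0.0004,0.0001,0.0]],[[-0.006,0.054,-0.925],[-0.0004,0.0001,0.0]],[[-0.006,0.055,-0.925],[-0.0004,0.0001,0.0]],[[-0.005,0.055,-0.925],[-0.0004,0.0001,0.0]],[[-0.005,0.056,-0.925],[-0.0004,0.0001,0.0]]]
end [ 0.43   -0.0199  0.36  ]
```

View pics/w1.png

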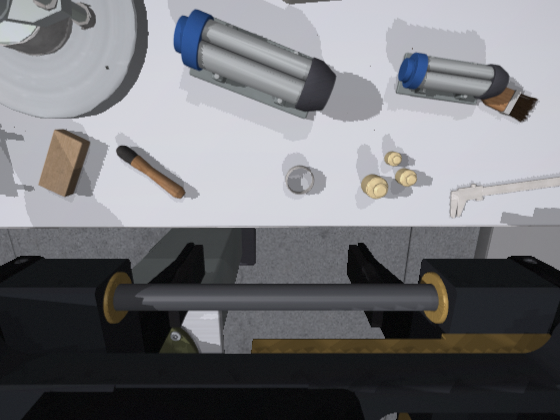

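```bash
python3 - <<'E'
from h import *
import pickle
w=pickle.load(open("w1.pkl","rb")); crop(w,165,0,345,130,4.4,"w1c.png")
E
```

```text
(no output)
```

View pics/w1c.png

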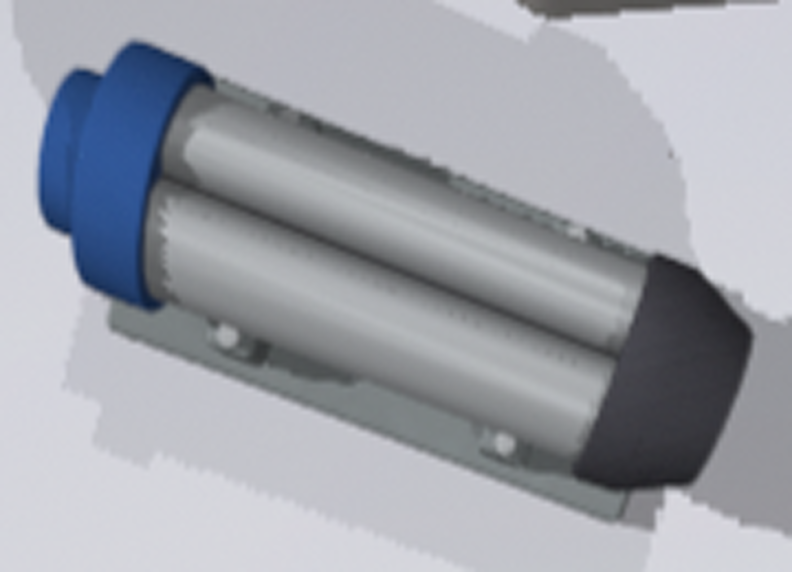

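```bash
python3 - <<'E'
from h import *
import pickle
w=pickle.load(open("w1.pkl","rb"));c,s=pickle.load(open("cams.pkl","rb"))
for u,v,ut,vt in [(202.5,42,290+105/4,150+118/4),(306,80.7,290+290/4,150+180/4)]:
  print(onz(w,u,v,.08).round(4), tri([ray(w,u,v),ray(c,ut,vt)]))
E
```

```text
[ 0.5948 -0.1818  0.08  ] (array([ 0.59823381, -0.18145531,  0.07962963]), [np.float64(0.0033083188651794964), np.float64(0.003308318865179652)])
[ 0.5465 -0.3211  0.08  ] (array([ 0.54391673, -0.31778545,  0.10775513]), [np.float64(0.0008834080377851783), np.float64(0.0008834080377852749)])
```

>>> drive_tool --increments '[[[0,0.06,-0.9],[0,0,0]],[[0,0.06,-0.95],[0,0,0]],[[0,0.06,-0.95],[0,0,0]],[[0,0.06,-0.95],[0,0,0]],[[0,0.06,-0.95],[0,0,0]],[[0,0.06,-0.95],[0,0,0]],[[0,0,-0.95],[0,0,0]],[[0,0,-0.95],[0,0,0]]]'

```text
time_s: 2.35
tool_pos: [0.4304, 0.0233, 0.358]
tool_rot: [-85.9, 90.0, -176.4]
force: [1.2, 0.7, -0.0]
grip_width: 0.0872
```

```bash
python3 pl.py .39 .305 .30 -92.6; python3 -c "
from cell import env
print(env.get_obs()['qpos'])"
```

```text
2.35 [0.4304 0.0233 0.358 ] 8
[[[0.181,-0.134,-0.879],[0.0022,0.0,0.0]],[[0.181,-0.138,-0.878],[0.0022,0.0,0.0]],[[0.181,-0.142,-0.878],[0.0022,0.0,0.0]],[[0.181,-0.146,-0.877],[0.0022,0.0,0.0]],[[0.181,-0.15,-0.876],[0.0022,0.0,0.0]],[[0.181,-0.154,-0.876],[0.0022,0.0,0.0]],[[0.181,-0.158,-0.875],[0.0022,0.0,0.0]],[[0.181,-0.162,-0.874],[0.0022,0.0,0.0]]]
end [0.3901 0.3049 0.3001]
[ 35.76258864 -11.06639848 -35.43063947  97.15527041  -6.38929153
  91.92794421 -89.8997756 ]
```

>>> drive_tool --increments '[[[0.18,-0.13,-0.87],[0,0,0]],[[0.18,-0.13,-0.88],[0,0,0]],[[0.18,-0.14,-0.88],[0,0,0]],[[0.18,-0.14,-0.88],[0,0,0]],[[0.18,-0.15,-0.88],[0.005,0,0]],[[0.18,-0.15,-0.88],[0.005,0,0]],[[0.18,-0.16,-0.88],[0.005,0,0]],[[0.18,-0.16,-0.88],[0.004,0,0]],[[0,0,0],[0,0,0]]]'

```text
time_s: 3.25
tool_pos: [0.3862, 0.3087, 0.2998]
tool_rot: [-126.5, 89.8, 141.2]
force: [0.2, -0.7, 0.4]
grip_width: 0.087
```

```bash
python3 - <<'E'
from cell import env
from h import *
import pickle
w=env.read_camera("wrist");pickle.dump(w,open("w2.pkl","wb"));cv2.imwrite("pics/w2.png",w["frame"][:,:,::-1])
o=env.get_obs();print(o["qpos"].round(1) if hasattr(o["qpos"],"round") else o["qpos"],o["tool_pos"])
E
```

```text
[  24.4   -0.7  -64.2   95.7   -0.8   84.6 -132.1] [0.38754128 0.30610002 0.30000799]
```

View pics/w2.png

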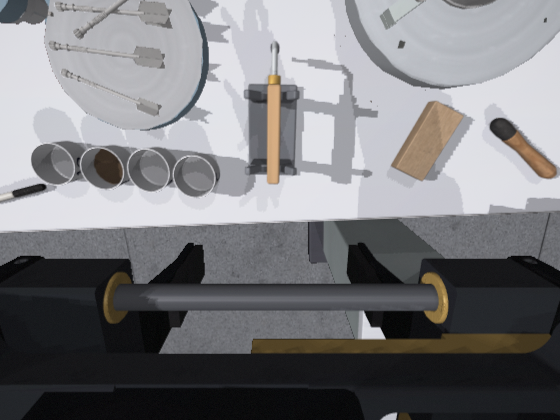

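```bash
python3 - <<'E'
from h import *
import pickle
w=pickle.load(open("w2.pkl","rb"));c,s=pickle.load(open("cams.pkl","rb"))
hsv=cv2.cvtColor(w["frame"],cv2.COLOR_RGB2HSV)
m=cv2.inRange(hsv,(8,70,110),(28,255,255)); m[:,:250]=0;m[:,300:]=0;m[195:]=0;m[:70]=0
ct=max(cv2.findContours(m,0,1)[0],key=cv2.contourArea);r=cv2.minAreaRect(ct);print(r)
b=cv2.boxPoints(r)
for z in (.08,.088): 
  q=[onz(w,*k,z) for k in b];print(np.array(q).round(4))
tc=(155.3,230.5)
print(onz(w,*r[0],.088),tri([ray(w,*r[0]),ray(c,*tc)]))
print("ball px pred",proj(w,[.451+.105,.303,.02]))
crop(w,230,20,320,210,3,"w2c.png")
E
```

```text
((273.5, 129.0), (108.0, 13.0), 90.0)
[[0.5168 0.3138 0.08  ]
 [0.5162 0.2984 0.08  ]
 [0.3856 0.3031 0.08  ]
 [0.3863 0.3203 0.08  ]]
[[0.5158 0.3137 0.088 ]
 [0.5152 0.2985 0.088 ]
 [0.3873 0.3032 0.088 ]
 [0.388  0.32   0.088 ]]
[0.45491877 0.30869548 0.088     ] (array([0.4533157 , 0.30960558, 0.08128145]), [np.float64(0.0016216012873994268), np.float64(0.0016216012873992009)])
ball px pred [274.95188309  49.15536239]
```

View pics/w2c.png

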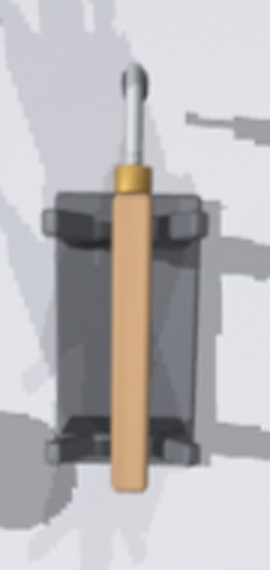

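```bash
python3 - <<'E'
from h import *
import pickle
w=pickle.load(open("w2.pkl","rb"));f=lambda x,y,z:onz(w,x/3+230,y/3+20,z).round(4)
print("handle far",f(131,192,.088),"near",f(129,491,.088))
print("foot tl",f(57,193,.01),"tr",f(198,197,.01),"bl",f(57,465,.01),"br",f(190,465,.01))
print("far upright top outer L,R",f(43,222,.095),f(208,222,.095),"near",f(46,448,.095),f(200,448,.095))
E
```

```text
handle far [0.5058 0.3063 0.088 ] near [0.3868 0.3123 0.088 ]
foot tl [0.5149 0.3416 0.01  ] tr [0.5104 0.275  0.01  ] bl [0.3853 0.3504 0.01  ] br [0.3825 0.2817 0.01  ]
far upright top outer L,R [0.4957 0.3408 0.095 ] [0.4931 0.277  0.095 ] near [0.408  0.3459 0.095 ] [0.4054 0.2818 0.095 ]
```

```bash
python3 pl.py .43 .308 .16 -92.2
```

```text
3.3 [0.3875 0.3061 0.3   ] 4
[[[0.874,0.267,-0.023],[-0.0005,-0.0001,0.0003]],[[0.874,0.267,-0.023],[-0.0005,-0.0001,0.0003]],[[0.875,0.266,-0.022],[-0.0005,-0.0001,0.0003]],[[0.875,0.265,-0.022],[-0.0005,-0.0001,0.0003]]]
end [0.43  0.308 0.16 ]
```

>>> drive_tool --increments '[[[0.87,0.3,-0.02],[0,0,0]],[[0.87,0.3,-0.02],[0,0,0]],[[0.87,0.3,-0.02],[0,0,0]],[[0.87,0.3,-0.02],[0,0,0]],[[0,0,0],[0,0,0]],[[0,0,0],[0,0,0]]]'

```text
time_s: 3.9
tool_pos: [0.4367, 0.3048, 0.1616]
tool_rot: [-66.8, 89.9, -159.5]
force: [-0.5, -0.1, -0.1]
grip_width: 0.0873
```

```bash
python3 - <<'E'
from cell import env
from h import *
import pickle
w=env.read_camera("wrist");pickle.dump(w,open("w3.pkl","wb"));cv2.imwrite("pics/w3.png",w["frame"][:,:,::-1])
o=env.get_obs();print(o["qpos"].round(1),o["tool_pos"],T(o)[1].as_matrix().round(3))
print(proj(w,[.506,.3063,.088]),proj(w,[.446,.309,.088]))
E
python3 pl.py .448 .309 .061 -92.9
```

```text
[  17.9   15.   -62.9  102.6   14.1   70.9 -141.6] [0.43695264 0.30590594 0.16287728] [[ 0.001  0.999 -0.047]
 [ 0.    -0.047 -0.999]
 [-1.     0.001 -0.   ]]
[269.01167958 134.42391806] [269.77074685 208.4365319 ]
3.95 [0.437  0.3059 0.1629] 3
[[[0.849,0.09,-0.03],[0.0005,-0.0,-0.0001]],[[0.849,0.09,-0.03],[0.0005,-0.0,-0.0001]],[[0.849,0.09,-0.03],[0.0005,-0.0,-0.0001]]]
end [0.448 0.309 0.061]
```

View pics/w3.png

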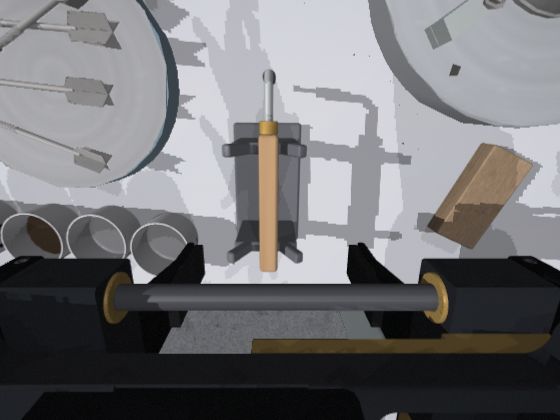

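```bash
python3 - <<'E'
from h import *
import pickle
w=pickle.load(open("w3.pkl","rb"));w2=pickle.load(open("w2.pkl","rb"))
print(tri([ray(w,197,232),ray(w2,217,172)]),tri([ray(w,133,237),ray(w2,174,174)]))
print(tri([ray(w,269,135),ray(w2,273.7,84)]))
print(tri([ray(w,269,76),ray(w2,274.5,46)]))
E
```

```text
(array([ 0.38657344,  0.40594858, -0.02188996]), [np.float64(0.00017826239386236186), np.float64(0.00017826239386231515)]) (array([0.39239398, 0.47059263, 0.00473316]), [np.float64(0.002901286775475485), np.float64(0.002901286775475469)])
(array([0.50564111, 0.30628659, 0.08954206]), [np.float64(1.1826152265091272e-05), np.float64(1.1826152265337418e-05)])
(array([0.55053956, 0.30394693, 0.06448618]), [np.float64(0.0003552535728347544), np.float64(0.0003552535728348419)])
```

>>> drive_tool --increments '[[[0.85,0.09,-0.05],[0,0,0]],[[0.85,0.09,-0.03],[0,0,0]],[[0,0,0],[0,0,0]]]'

```text
time_s: 4.25
tool_pos: [0.4427, 0.3073, 0.0923]
tool_rot: [-43.3, 89.8, -136.0]
force: [-0.1, -0.5, -0.1]
grip_width: 0.0871
```

```bash
python3 pl.py .448 .309 .061 -92.9; python3 -c "
from cell import env
print(env.get_obs()['qpos'])"
```

```text
4.25 [0.4427 0.3073 0.0923] 1
[[[0.782,0.133,-0.05],[0.0019,0.0014,0.0013]]]
end [0.448 0.309 0.061]
[  13.63647826   21.03277661  -59.62537436  106.04587321   20.04236206
   64.61276188 -145.87484203]
```

>>> drive_tool --increments '[[[0.4,0.06,-0.04],[0,0,0]],[[0.36,0.06,-0.02],[0,0,0]],[[0,0,0],[0,0,0]]]'

```text
time_s: 4.55
tool_pos: [0.4485, 0.3109, 0.0626]
tool_rot: [-44.7, 89.9, -137.4]
force: [0.1, -0.6, -0.8]
grip_width: 0.087
```

```bash
python3 pl.py .448 .309 .061 -92.9; python3 - <<'E'
from cell import env
from h import *
w=env.read_camera("wrist");cv2.imwrite("pics/w4.png",w["frame"][:,:,::-1])
print(env.get_obs()['qpos'])
E
```

```text
4.55 [0.4485 0.3109 0.0626] 1
[[[0.04,-0.01,0.047],[0.0021,0.0004,0.0004]]]
end [0.448 0.309 0.061]
[  11.39513457   23.93012453  -57.70513249  106.73329649   22.85589048
   61.95403486 -147.79501007]
```

View pics/w4.png

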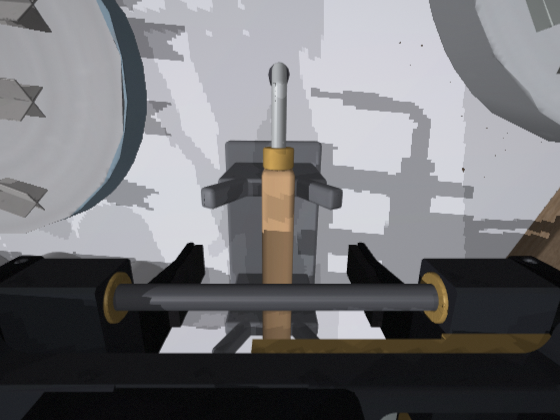

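Picture: the handle (col 278, rows 170–335) stands midway between the fingers (cols 200 and 352), nose ball at (279,72). Closing.

>>> drive_tool --increments '[[[0.04,0,0.04],[0,0,0]],[[0,0,0],[0,0,0]],[[0,0,0],[0,0,0]],[[0,0,0],[0,0,0]],[[0,0,0],[0,0,0]],[[0,0,0],[0,0,0]],[[0,0,0],[0,0,0]]]' --hand -1 --squeeze 40

```text
time_s: 5.3
tool_pos: [0.4484, 0.3098, 0.0617]
tool_rot: [0.8, 90.0, -91.8]
force: [0.3, 0.7, 0.4]
grip_width: 0.0391
```

>>> drive_tool --increments '[[[0,0,0],[0,0,0]],[[0,0,0],[0,0,0]],[[0,0,0],[0,0,0]]]'

```text
time_s: 5.6
tool_pos: [0.4484, 0.3098, 0.0617]
tool_rot: [-32.5, 90.0, -125.1]
force: [0.1, 0.9, -0.2]
grip_width: 0.0157
```

>>> drive_tool --increments '[[[0,0,0],[0,0,0]],[[-0.2,0,0],[0,0,0]],[[-0.5,0,0],[0,0,0]],[[-0.7,0,0],[0,0,0]],[[-0.8,0,0],[0,0,0]],[[-0.8,0,0],[0,0,0]],[[-0.8,0,0],[0,0,0]],[[0,0,0],[0,0,0]],[[0,0,0],[0,0,0]]]'

```text
time_s: 6.5
tool_pos: [0.4485, 0.3098, 0.2141]
tool_rot: [75.9, 89.9, -16.8]
force: [0.2, -0.2, -2.8]
grip_width: 0.0154
```

```bash
python3 - <<'E'
from cell import env
from h import *
import pickle
w=env.read_camera("wrist");cv2.imwrite("pics/w5.png",w["frame"][:,:,::-1]);pickle.dump(w,open("w5.pkl","wb"))
s=env.read_camera("side");cv2.imwrite("pics/s5.png",s["frame"][:,:,::-1])
o=env.get_obs();p,R=T(o);print(o['qpos'].round(1),p,R.as_matrix().round(3),o["force"],o["grip_width"])
E
python3 pl.py .43 .06 .22 -120
```

```text
[  18.3   14.2  -63.5   97.4   13.    76.7 -140.2] [0.44777218 0.30909128 0.21246335] [[-0.002  0.999 -0.046]
 [-0.001 -0.046 -0.999]
 [-1.    -0.002  0.002]] [ 0.38051557  0.7182894  -1.57237954] 0.015553202195877067
6.6 [0.4478 0.3091 0.2125] 7
[[[-0.025,-0.023,0.892],[0.0326,0.0001,0.0001]],[[-0.026,0.038,0.891],[0.0326,0.0001,0.0001]],[[-0.026,0.099,0.886],[0.0326,0.0001,0.0001]],[[-0.026,0.159,0.878],[0.0326,0.0001,0.0001]],[[-0.026,0.219,0.865],[0.0326,0.0001,0.0001]],[[-0.026,0.277,0.848],[0.0326,0.0001,0.0001]],[[-0.026,0.334,0.827],[0.0326,0.0001,0.0001]]]
end [0.4299 0.06   0.22  ]
```

View pics/w5.png

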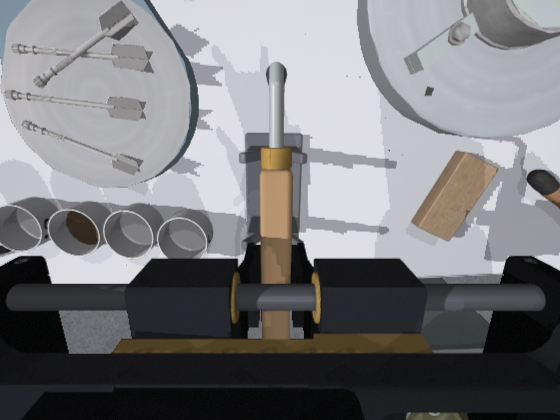

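View pics/s5.png

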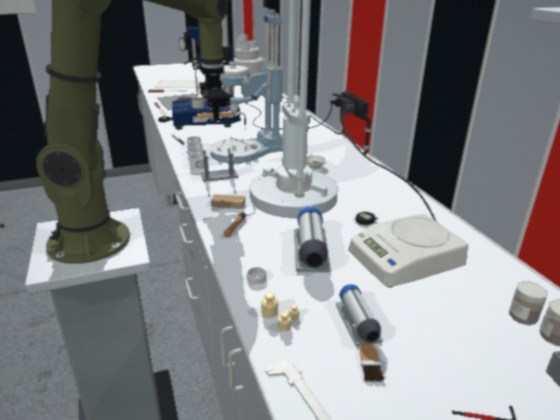

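```bash
python3 pl.py .43 .06 .25 -150
```

```text
6.6 [0.4478 0.3091 0.2125] 7
[[[-0.133,-0.023,0.892],[0.0683,0.0002,0.0001]],[[-0.133,0.105,0.886],[0.0683,0.0002,0.0001]],[[-0.133,0.23,0.862],[0.0683,0.0002,0.0001]],[[-0.134,0.35,0.82],[0.0683,0.0002,0.0001]],[[-0.134,0.464,0.762],[0.0683,0.0002,0.0001]],[[-0.134,0.568,0.688],[0.0683,0.0002,0.0001]],[[-0.134,0.66,0.6],[0.0683,0.0002,0.0001]]]
end [0.43 0.06 0.25]
```

```bash
python3 pl.py .43 .06 .25 -150 10
```

```text
6.6 [0.4478 0.3091 0.2125] 10
[[[-0.093,-0.016,0.624],[0.0478,0.0001,0.0]],[[-0.093,0.047,0.623],[0.0478,0.0001,0.0]],[[-0.093,0.109,0.615],[0.0478,0.0001,0.0]],[[-0.093,0.169,0.601],[0.0478,0.0001,0.0]],[[-0.093,0.229,0.581],[0.0478,0.0001,0.0]],[[-0.093,0.286,0.555],[0.0478,0.0001,0.0]],[[-0.094,0.34,0.524],[0.0478,0.0001,0.0]],[[-0.094,0.39,0.487],[0.0478,0.0001,0.0]],[[-0.094,0.437,0.446],[0.0478,0.0001,0.0]],[[-0.094,0.479,0.4],[0.0478,0.0001,0.0]]]
end [0.43 0.06 0.25]
```

>>> drive_tool --increments '[[[-0.1,-0.02,0.62],[0.048,0,0]],[[-0.1,0.05,0.62],[0.048,0,0]],[[-0.1,0.11,0.62],[0.048,0,0]],[[-0.1,0.17,0.6],[0.048,0,0]],[[-0.1,0.23,0.58],[0.048,0,0]],[[-0.1,0.29,0.56],[0.048,0,0]],[[-0.1,0.34,0.52],[0.048,0,0]],[[-0.1,0.39,0.49],[0.048,0,0]],[[-0.1,0.44,0.45],[0.048,0,0]],[[-0.1,0.48,0.4],[0.048,0,0]]]'

```text
time_s: 7.6
tool_pos: [0.4292, 0.0593, 0.2525]
tool_rot: [-35.9, 89.9, 173.6]
force: [0.4, -1.0, -1.6]
grip_width: 0.0152
```

```bash
python3 pl.py .43 -.2 .23 -110 10;python3 -c "
from cell import env
print(env.get_obs()['qpos'])"
```

```text
7.6 [0.4292 0.0593 0.2525] 10
[[[0.056,0.565,0.318],[-0.0337,0.0001,0.0001]],[[0.056,0.541,0.357],[-0.0337,0.0001,0.0001]],[[0.056,0.515,0.394],[-0.0337,0.0001,0.0001]],[[0.056,0.486,0.429],[-0.0337,0.0001,0.0001]],[[0.056,0.454,0.463],[-0.0337,0.0001,0.0001]],[[0.056,0.42,0.493],[-0.0337,0.0001,0.0001]],[[0.056,0.385,0.522],[-0.0337,0.0001,0.0001]],[[0.056,0.347,0.548],[-0.0337,0.0001,0.0001]],[[0.056,0.307,0.571],[-0.0337,0.0001,0.0001]],[[0.056,0.266,0.591],[-0.0337,0.0001,0.0001]]]
end [ 0.43 -0.2   0.23]
[  44.39278334  -11.15490255  -48.43653331  107.52975993   -8.47335657
   80.17699247 -152.48554227]
```

>>> drive_tool --increments '[[[0.05,0.56,0.32],[-0.034,0,0]],[[0.05,0.54,0.36],[-0.034,0,0]],[[0.05,0.51,0.39],[-0.034,0,0]],[[0.05,0.49,0.43],[-0.034,0,0]],[[0.05,0.45,0.46],[-0.034,0,0]],[[0.05,0.42,0.49],[-0.034,0,0]],[[0.05,0.38,0.52],[-0.034,0,0]],[[0.05,0.35,0.55],[-0.034,0,0]],[[0.05,0.31,0.57],[-0.034,0,0]],[[0.05,0.27,0.59],[-0.034,0,0]]]'

```text
time_s: 8.6
tool_pos: [0.4319, -0.199, 0.2318]
tool_rot: [-99.0, 89.8, 151.8]
force: [0.2, -0.0, -1.1]
grip_width: 0.0153
```

```bash
python3 - <<'E'
from cell import env
from h import *
import pickle
w=env.read_camera("wrist");cv2.imwrite("pics/w6.png",w["frame"][:,:,::-1]);pickle.dump(w,open("w6.pkl","wb"))
o=env.get_obs();p,R=T(o);print(o["time_s"],o['qpos'].round(1),p,R.as_matrix().round(3),o["force"],o["grip_width"])
for X in ([ 0.5948,-0.1818,0.08],[0.5465,-0.3211,0.08]): print(proj(w,X))
print("ball",proj(w,p+R.apply([.0417,.103,0])), proj(w,p+R.apply([.0247,.103,0])))
E
```

```text
8.65 [ 51.2  -2.  -28.2 105.   -0.9  77.  -86.2] [ 0.43102044 -0.20421467  0.23127262] [[-0.003  0.943 -0.332]
 [-0.    -0.332 -0.943]
 [-1.    -0.003  0.002]] [-0.13318168 -4.94368742 -1.23152596] 0.015619639626959808
[201.59710017  44.63980568]
[356.72480462  44.06562122]
ball [283.75625224  81.23646124] [284.48659702  77.62816297]
```

View pics/w6.png

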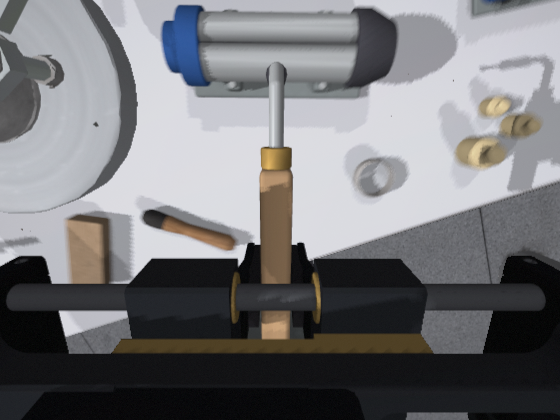

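>>> drive_tool --increments '[[[0,0,0],[0,0,0]],[[0,0,0],[0,0,0]],[[0,0,0],[0,0,0]]]'

```text
time_s: 8.95
tool_pos: [0.433, -0.197, 0.2333]
tool_rot: [-107.3, 89.9, 143.4]
force: [1.1, -0.2, -1.1]
grip_width: 0.0157
```

```bash
python3 - <<'E'
from cell import env
from h import *
import pickle
w=env.read_camera("wrist");cv2.imwrite("pics/w7.png",w["frame"][:,:,::-1]);pickle.dump(w,open("w7.pkl","wb"))
o=env.get_obs();p,R=T(o);print(o["time_s"],p,R.as_matrix().round(3),o["force"],o["grip_width"])
for X in ([ 0.5948,-0.1818,0.08],[0.5465,-0.3211,0.08]): print(proj(w,X))
for a in (-.0183,.0247,.0417): print("ball",proj(w,p+R.apply([a,.103,0])))
crop(w,150,0,410,130,3,"w7c.png")
E
```

```text
9.0 [ 0.43308684 -0.19713627  0.23350867] [[-0.     0.944 -0.331]
 [ 0.    -0.331 -0.944]
 [-1.    -0.001  0.   ]] [ 0.92327901 -0.81741041 -2.12280546] 0.015411235313294514
[204.11551834  46.02045517]
[358.19696612  45.18524924]
ball [274.93019478  66.00077342]
ball [275.05240234  78.78164747]
ball [275.08601232  82.29669112]
```

View pics/w7c.png

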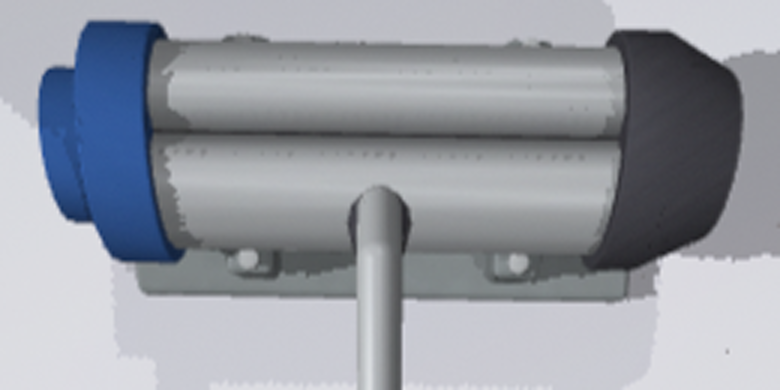

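```bash
python3 - <<'E'
from h import *
import pickle
w=pickle.load(open("w7.pkl","rb")); g=cv2.cvtColor(w["frame"],cv2.COLOR_RGB2GRAY).astype(float)
for a,b in ((225,245),(250,262),(295,310),(325,345)):
    print(a,list(zip(range(8,98),g[8:98,a:b].mean(1).astype(int))))
E
```

```text
225 [(8, np.int64(190)), (9, np.int64(190)), (10, np.int64(188)), (11, np.int64(172)), (12, np.int64(139)), (13, np.int64(122)), (14, np.int64(119)), (15, np.int64(122)), (16, np.int64(127)), (17, np.int64(134)), (18, np.int64(139)), (19, np.int64(145)), (20, np.int64(152)), (21, np.int64(156)), (22, np.int64(159)), (23, np.int64(166)), (24, np.int64(180)), (25, np.int64(186)), (26, np.int64(185)), (27, np.int64(185)), (28, np.int64(183)), (29, np.int64(180)), (30, np.int64(179)), (31, np.int64(176)), (32, np.int64(170)), (33, np.int64(164)), (34, np.int64(159)), (35, np.int64(154)), (36, np.int64(147)), (37, np.int64(139)), (38, np.int64(132)), (39, np.int64(124)), (40, np.int64(116)), (41, np.int64(109)), (42, np.int64(101)), (43, np.int64(80)), (44, np.int64(61)), (45, np.int64(89)), (46, np.int64(101)), (47, np.int64(113)), (48, np.int64(125)), (49, np.int64(137)), (50, np.int64(146)), (51, np.int64(152)), (52, np.int64(161)), (53, np.int64(167)), (54, np.int64(174)), (55, np.int64(179)), (56, np.int64(180)), (57, np.int64(182)), (58, np.int64(185)), (59, np.int64(186)), (60, np.
[... 5740 characters left out ...]
np.int64(184)), (65, np.int64(186)), (66, np.int64(186)), (67, np.int64(181)), (68, np.int64(174)), (69, np.int64(167)), (70, np.int64(160)), (71, np.int64(155)), (72, np.int64(152)), (73, np.int64(149)), (74, np.int64(146)), (75, np.int64(143)), (76, np.int64(140)), (77, np.int64(137)), (78, np.int64(135)), (79, np.int64(131)), (80, np.int64(126)), (81, np.int64(119)), (82, np.int64(114)), (83, np.int64(108)), (84, np.int64(98)), (85, np.int64(85)), (86, np.int64(87)), (87, np.int64(89)), (88, np.int64(89)), (89, np.int64(87)), (90, np.int64(87)), (91, np.int64(94)), (92, np.int64(107)), (93, np.int64(119)), (94, np.int64(129)), (95, np.int64(132)), (96, np.int64(132)), (97, np.int64(130))]
```

```bash
python3 - <<'E'
from h import *
import pickle
w=pickle.load(open("w7.pkl","rb"));w1=pickle.load(open("w1.pkl","rb"))
def sub(w,u,v0,v1):
    g=cv2.GaussianBlur(cv2.cvtColor(w["frame"],cv2.COLOR_RGB2GRAY),(3,1),0).astype(float)
    k=int(v0+np.argmin(g[v0:v1,u])); d=150-g[k-2:k+3,u]; d-=d.min(); return (d*np.arange(k-2,k+3)).sum()/d.sum()
def line(w,us,rng):
    P=[]
    for u in us:
        a,b=rng(u); P.append(onz(w,u,sub(w,u,a,b),.076))
    P=np.array(P); vx,vy,x,y=cv2.fitLine(P[:,:2].astype(np.float32),cv2.DIST_HUBER,0,.001,.001).ravel()
    if vx<0: vx,vy=-vx,-vy
    r=np.abs((P[:,0]-x)*vy-(P[:,1]-y)*vx)
    print("yaw",np.degrees(np.arctan2(vy,vx)),"x at y=-.25:",x+(-.25-y)*vx/vy,"res max",r.max())
    return lambda yy:(x+(yy-y)*vx/vy)
line(w,[*range(215,255,3),*range(290,350,3)],lambda u:(41,50))
line(w1,range(215,300,4),lambda u:(int(42+(u-202)*.374-5),int(42+(u-202)*.374+6)))
# edges for bisector
for u,a,b in ((256,13.5,83.5),(302,14.2,83.3),(335,15.3,84.3)):
    o,d1=ray(w,u,a);_,d2=ray(w,u,b); d=d1/np.linalg.norm(d1)+d2/np.linalg.norm(d2); print("axis",(o+d*(.05-o[2])/d[2]).round(4))
# ends: collar faces at groove row; collar edge visible
for u,z in ((150/3+150,.082),(620/3+150,.082)): print(onz(w,u,44.5,z).round(4))
E
```

```text
yaw 69.73369 x at y=-.25: 0.5729839 res max 9.437253291318809e-05
yaw 69.70534 x at y=-.25: 0.57270014 res max 7.366855630748861e-05
axis [ 0.5812 -0.2277  0.05  ]
axis [ 0.5649 -0.2733  0.05  ]
axis [ 0.5525 -0.3058  0.05  ]
[ 0.5967 -0.1789  0.082 ]
[ 0.5473 -0.3193  0.082 ]
```

```bash
python3 - <<'E'
from h import *
import pickle
w=pickle.load(open("w7.pkl","rb")); crop(w,245,50,310,185,4.4,"w7n.png")
w=pickle.load(open("w5.pkl","rb")); crop(w,245,50,310,185,4.4,"w5n.png")
a=cv2.imread("pics/w7n.png");b=cv2.imread("pics/w5n.png");cv2.imwrite("pics/nn.png",np.hstack([a,b]))
E
```

```text
(no output)
```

View pics/nn.png

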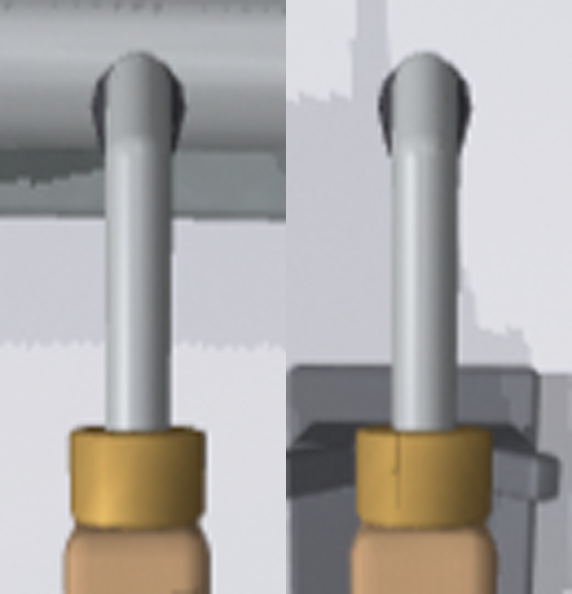

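```bash
python3 pl.py .455 -.2714 .165 -110.3 5
```

```text
9.0 [ 0.4331 -0.1971  0.2335] 5
[[[0.342,0.226,0.314],[0.0016,0.0,0.0]],[[0.342,0.228,0.313],[0.0016,0.0,0.0]],[[0.342,0.229,0.313],[0.0016,0.0,0.0]],[[0.342,0.23,0.312],[0.0016,0.0,0.0]],[[0.342,0.231,0.311],[0.0016,0.0,0.0]]]
end [ 0.455  -0.2714  0.1651]
```

>>> drive_tool --increments '[[[0.34,0.23,0.31],[0.0016,0,0]],[[0.34,0.23,0.31],[0.0016,0,0]],[[0.34,0.23,0.31],[0.0016,0,0]],[[0.34,0.23,0.31],[0.0016,0,0]],[[0.34,0.23,0.31],[0.0016,0,0]],[[0,0,0],[0,0,0]],[[0,0,0],[0,0,0]],[[0,0,0],[0,0,0]]]'

```text
time_s: 9.8
tool_pos: [0.4559, -0.2712, 0.1667]
tool_rot: [85.7, 89.9, -24.6]
force: [0.8, 0.2, -1.0]
grip_width: 0.0157
```

```bash
cat > st.py <<'E'
from cell import env
from h import *
import sys,pickle
n=sys.argv[1]
w=env.read_camera("wrist");pickle.dump(w,open(n+".pkl","wb"));cv2.imwrite(f"pics/{n}.png",w["frame"][:,:,::-1]);crop(w,180,0,380,130,4,n+"c.png")
ps=[];Rs=[]
for i in range(4):
    env.read_camera("wrist"); o=env.get_obs();p,R=T(o);ps.append(p);Rs.append(R.as_matrix())
p=np.mean(ps,0);R=Ro.from_matrix(np.mean(Rs,0));print(o["time_s"],"tcp",p.round(4),np.ptp(ps,0).round(4),"jaw yaw",np.degrees(np.arctan2(*R.as_matrix()[[1,0],2])).round(2),"tilt",R.as_matrix()[2].round(3),o["force"].round(2),o["grip_width"])
b=p+R.apply([.0417,.103,.0006]); e=np.array([.3469,.9379]);d=b[:2]-[.573,-.2495]
print("ball(out)",b.round(4),"s",(d@e).round(4),"across(left+)",(d@[-e[1],e[0]]).round(4))
E
python3 st.py w8; python3 pl.py .455 -.2714 .118 -110.3 8
```

```text
10.05 tcp [ 0.4557 -0.2718  0.1666] [0.0003 0.0004 0.0004] jaw yaw -110.33 tilt [-1.     0.001  0.001] [-0.29  0.06 -0.9 ] 0.01607485645621846
ball(out) [ 0.5521 -0.3082  0.125 ] s -0.0623 across(left+) -0.0007
10.05 [ 0.4555 -0.272   0.1664] 8
[[[0.151,-0.002,-0.001],[-0.0001,0.0,-0.0001]],[[0.151,-0.002,-0.001],[-0.0001,0.0,-0.0001]],[[0.151,-0.002,-0.001],[-0.0001,0.0,-0.0001]],[[0.151,-0.002,-0.001],[-0.0001,0.0,-0.0001]],[[0.151,-0.002,-0.001],[-0.0001,0.0,-0.0001]],[[0.151,-0.002,-0.001],[-0.0001,0.0,-0.0001]],[[0.151,-0.002,-0.001],[-0.0001,0.0,-0.0001]],[[0.151,-0.002,-0.001],[-0.0001,0.0,-0.0001]]]
end [ 0.455  -0.2715  0.1181]
```

View pics/w8c.png

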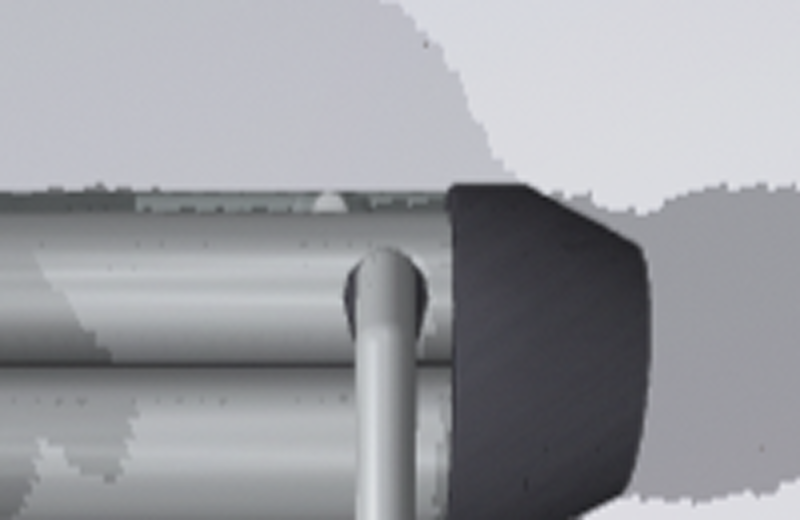

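```bash
python3 - <<'E'
from h import *
import pickle
w=pickle.load(open("w8.pkl","rb")); e=np.array([.3469,.9379])
for u,v in ((195,90.5),(250,91.2),(293,91)):
    P=onz(w,u,v,.076);d=P[:2]-[.573,-.2495];print(P.round(4),(d@e).round(4),(d@[-e[1],e[0]]).round(4))
E
python3 pl.py .455 -.2714 .131 -110.3 5
```

```text
[ 0.5745 -0.2468  0.076 ] 0.003 -0.0005
[ 0.5587 -0.2879  0.076 ] -0.041 0.0001
[ 0.5469 -0.3202  0.076 ] -0.0754 -0.0
10.05 [ 0.4555 -0.272   0.1664] 5
[[[0.177,-0.004,-0.002],[-0.0001,0.0001,-0.0001]],[[0.177,-0.004,-0.002],[-0.0001,0.0001,-0.0001]],[[0.177,-0.004,-0.002],[-0.0001,0.0001,-0.0001]],[[0.177,-0.004,-0.002],[-0.0001,0.0001,-0.0001]],[[0.177,-0.003,-0.002],[-0.0001,0.0001,-0.0001]]]
end [ 0.455  -0.2714  0.131 ]
```

>>> drive_tool --increments '[[[0.2,-0.01,0],[0,0,0]],[[0.2,-0.01,0],[0,0,0]],[[0.2,0,0],[0,0,0]],[[0.2,0,0],[0,0,0]],[[0.1,0,0],[0,0,0]],[[0.1,0,0],[0,0,0]],[[0,0,0],[0,0,0]],[[0,0,0],[0,0,0]]]'

```text
time_s: 10.85
tool_pos: [0.4547, -0.2721, 0.1259]
tool_rot: [77.6, 90.0, -32.8]
force: [-0.0, 0.9, -1.7]
grip_width: 0.0153
```

```bash
python3 st.py w9
```

```text
11.1 tcp [ 0.4548 -0.2721  0.1261] [0.0001 0.0001 0.0001] jaw yaw -110.39 tilt [-1.     0.001  0.   ] [ 0.04  0.28 -2.04] 0.0155212956559916
ball(out) [ 0.5511 -0.3086  0.0845] s -0.063 across(left+) 0.0
```

View pics/w9c.png

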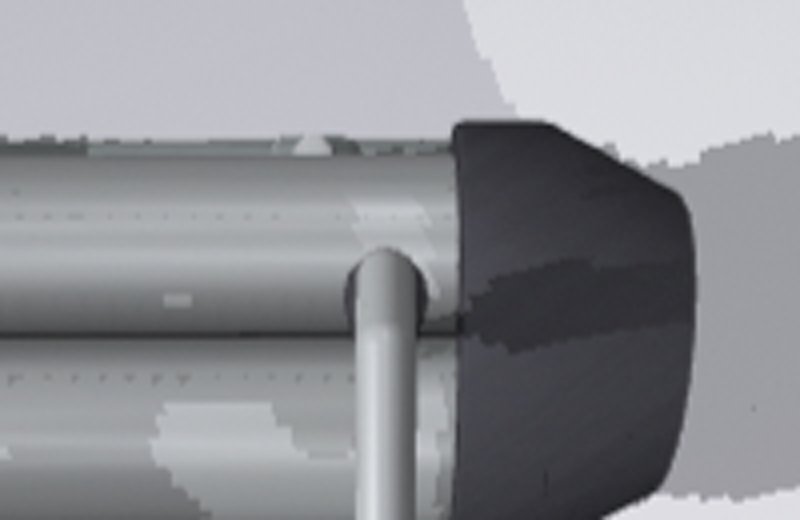

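>>> drive_tool --increments '[[[0.04,0,0],[0,0,0]],[[0.04,0,0],[0,0,0]],[[0.04,0,0],[0,0,0]],[[0.04,0,0],[0,0,0]],[[0.04,0,0],[0,0,0]],[[0.04,0,0],[0,0,0]],[[0,0,0],[0,0,0]],[[0,0,0],[0,0,0]],[[0,0,0],[0,0,0]]]'

```text
time_s: 12.0
tool_pos: [0.4547, -0.2721, 0.1164]
tool_rot: [72.5, 90.0, -37.8]
force: [-0.2, 0.4, -0.5]
grip_width: 0.0159
```

```bash
python3 st.py w10; python3 -c "
from cell import env
import cv2
s=env.read_camera('side');cv2.imwrite('pics/s10.png',cv2.resize(s['frame'][170:290,240:390,::-1],None,fx=5,fy=5,interpolation=2))"
```

```text
12.25 tcp [ 0.4547 -0.2721  0.1163] [0.     0.0001 0.0001] jaw yaw -110.39 tilt [-1.  0.  0.] [ 0.89  0.14 -1.38] 0.015775064754420982
ball(out) [ 0.551  -0.3085  0.0746] s -0.063 across(left+) 0.0001
```

View pics/w10c.png

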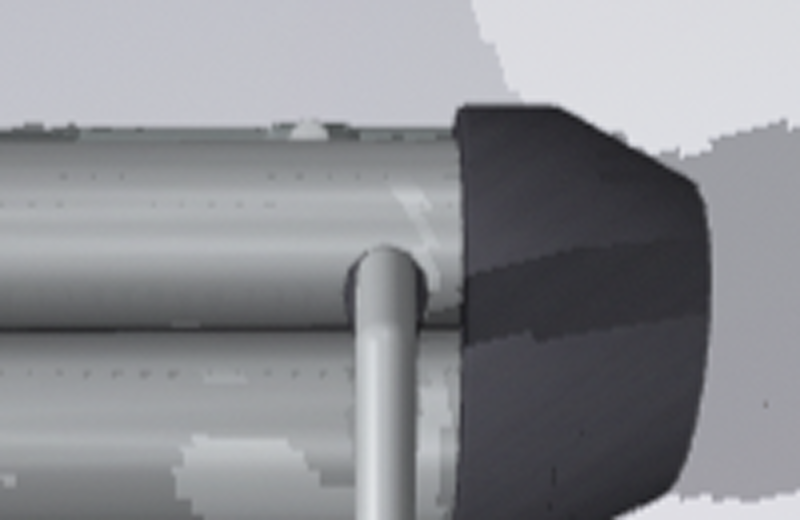

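View pics/s10.png

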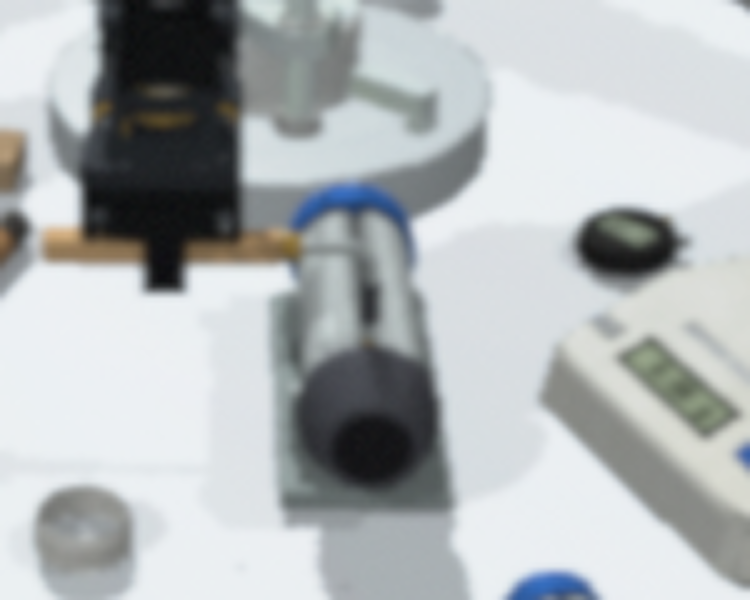

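```bash
cat > f.py <<'E'
from cell import env
import numpy as np
F=[];P=[]
for i in range(12):
    env.read_camera("wrist");o=env.get_obs();F.append(np.r_[o["force"],o["wrist_torque"]]);P.append(o["tool_pos"])
print(o["time_s"],np.mean(F,0).round(3),"sd",np.std(F,0).round(2),np.mean(P,0).round(4))
E
python3 f.py
```

```text
12.9 [ 0.869 -0.699 -0.081 -0.09  -0.342 -0.015] sd [0.52 0.52 0.55 0.04 0.04 0.03] [ 0.4546 -0.2721  0.1162]
```

>>> drive_tool --increments '[[[0.025,0,0],[0,0,0]],[[0,0,0],[0,0,0]],[[0,0,-0.03],[0,0,0]],[[0,0,-0.06],[0,0,0]],[[0,0,-0.06],[0,0,0]],[[0,0,-0.06],[0,0,0]],[[0,0,-0.06],[0,0,0]],[[0,0,-0.06],[0,0,0]],[[0,0,-0.06],[0,0,0]],[[0,0,-0.06],[0,0,0]]]'

```text
time_s: 13.9
tool_pos: [0.4609, -0.255, 0.1152]
tool_rot: [18.4, 90.0, -91.9]
force: [0.5, -1.5, -0.7]
grip_width: 0.0155
```

```bash
python3 st.py w11;python3 f.py
```

```text
14.15 tcp [ 0.461  -0.2545  0.1151] [0.0001 0.0002 0.    ] jaw yaw -110.34 tilt [-1. -0. -0.] [ 0.6   0.15 -0.05] 0.01569288269373956
ball(out) [ 0.5574 -0.2909  0.0734] s -0.0442 across(left+) 0.0003
14.75 [ 1.72   0.324 -0.021  0.105 -0.485  0.081] sd [0.47 0.57 0.51 0.05 0.03 0.03] [ 0.4609 -0.2549  0.1151]
```

View pics/w11c.png

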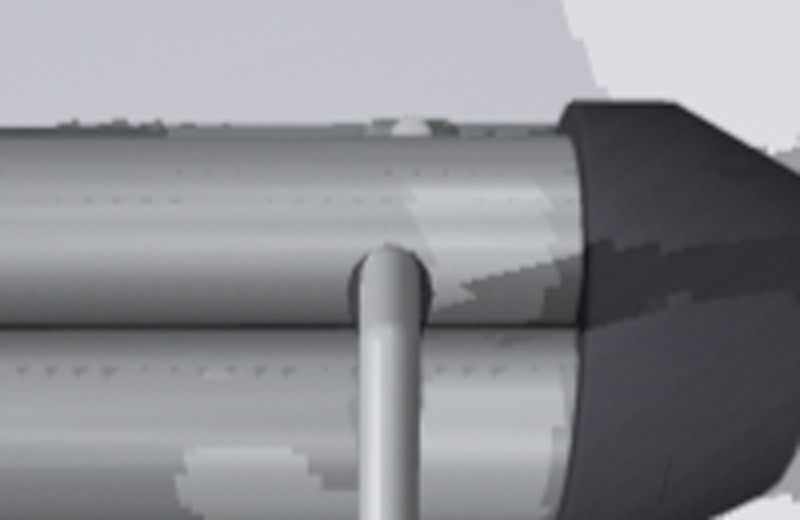

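>>> drive_tool --increments '[[[0,0.005,-0.03],[0,0,0]],[[0,0.005,-0.06],[0,0,0]],[[0,0.005,-0.06],[0,0,0]],[[0,0.005,-0.06],[0,0,0]],[[0,0.005,-0.06],[0,0,0]],[[0,0,-0.06],[0,0,0]],[[0,0,-0.06],[0,0,0]],[[0,0,-0.06],[0,0,0]],[[0,0,-0.06],[0,0,0]],[[0,0,-0.06],[0,0,0]]]'

```text
time_s: 15.75
tool_pos: [0.4694, -0.2338, 0.115]
tool_rot: [-84.5, 90.0, 165.1]
force: [-1.9, -0.6, -0.1]
grip_width: 0.0158
```

```bash
python3 st.py w12;python3 f.py
```

```text
16.0 tcp [ 0.4697 -0.2334  0.115 ] [0.     0.0002 0.    ] jaw yaw -110.34 tilt [-1.    -0.001 -0.001] [-1.    0.43  0.54] 0.015481155895086344
ball(out) [ 0.566  -0.2698  0.0733] s -0.0215 across(left+) -0.0005
16.6 [-1.683  1.385  0.485  0.34   0.297  0.061] sd [0.39 0.5  0.29 0.07 0.03 0.03] [ 0.4696 -0.2338  0.1151]
```

View pics/w12c.png

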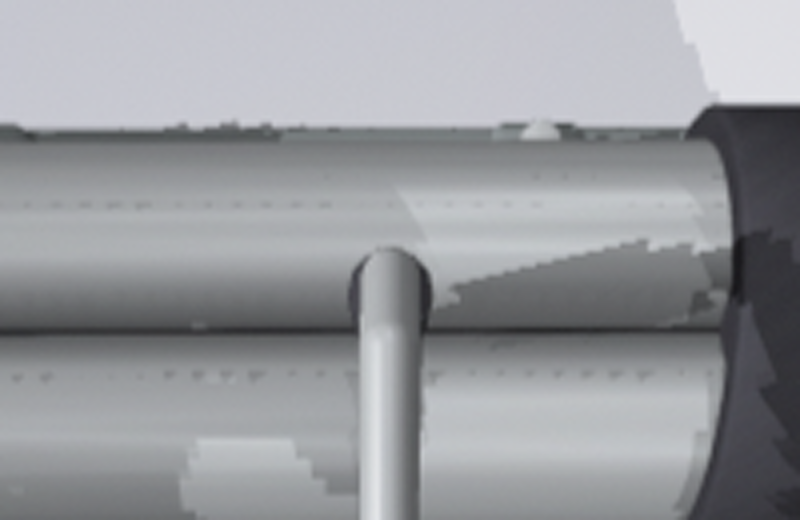

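>>> drive_tool --increments '[[[0,-0.005,-0.03],[0,0,0]],[[0,-0.005,-0.06],[0,0,0]],[[0,-0.003,-0.06],[0,0,0]],[[0,0,-0.06],[0,0,0]],[[0,0,-0.06],[0,0,0]],[[0,0,-0.06],[0,0,0]],[[0,0,-0.06],[0,0,0]],[[0,0,-0.06],[0,0,0]],[[0,0,-0.06],[0,0,0]],[[0,0,-0.06],[0,0,0]]]'

```text
time_s: 17.6
tool_pos: [0.4772, -0.2124, 0.1152]
tool_rot: [58.1, 90.0, -52.3]
force: [-1.9, 0.1, -0.4]
grip_width: 0.0157
```

```bash
python3 st.py w13;python3 f.py
```

```text
17.85 tcp [ 0.4774 -0.212   0.1152] [0.0001 0.0002 0.0001] jaw yaw -110.35 tilt [-1.  0. -0.] [-1.2   0.07  0.43] 0.015697051185566215
ball(out) [ 0.5737 -0.2484  0.0735] s 0.0013 across(left+) -0.0003
18.45 [-0.708  0.67   0.338  0.254  0.078  0.059] sd [0.57 0.48 0.39 0.05 0.05 0.04] [ 0.4772 -0.2123  0.1152]
```

>>> drive_tool --increments '[[[0,-0.005,-0.03],[0,0,0]],[[0,0,-0.06],[0,0,0]],[[0,0,-0.06],[0,0,0]],[[0,0,-0.06],[0,0,0]],[[0,0,-0.06],[0,0,0]],[[0,0,-0.06],[0,0,0]],[[0,0,-0.06],[0,0,0]],[[0,0,-0.06],[0,0,0]],[[0,0,-0.06],[0,0,0]],[[0,0,-0.06],[0,0,0]]]'

```text
time_s: 19.45
tool_pos: [0.485, -0.1909, 0.1152]
tool_rot: [22.3, 90.0, -88.1]
force: [-0.9, -1.1, 0.5]
grip_width: 0.0155
```

```bash
python3 st.py w14;python3 f.py
```

```text
19.7 tcp [ 0.4851 -0.1906  0.1152] [0.0001 0.0002 0.0001] jaw yaw -110.35 tilt [-1.  0. -0.] [0.45 0.3  0.62] 0.0156698280860511
ball(out) [ 0.5815 -0.227   0.0735] s 0.0241 across(left+) -0.0001
20.3 [-0.122  0.741  0.04   0.168 -0.039  0.045] sd [0.31 0.61 0.35 0.07 0.02 0.03] [ 0.485  -0.1909  0.1152]
```

>>> drive_tool --increments '[[[0,0,-0.03],[0,0,0]],[[0,0,-0.06],[0,0,0]],[[0,0,-0.06],[0,0,0]],[[0,0,-0.06],[0,0,0]],[[0,0,-0.06],[0,0,0]],[[0,0,-0.06],[0,0,0]],[[0,0,-0.06],[0,0,0]],[[0,0,-0.06],[0,0,0]],[[0,0,-0.06],[0,0,0]],[[0,0,-0.06],[0,0,0]]]'

```text
time_s: 21.3
tool_pos: [0.4929, -0.1696, 0.1151]
tool_rot: [-29.6, 90.0, -140.0]
force: [-1.0, -2.0, 0.3]
grip_width: 0.0154
```

>>> drive_tool --increments '[[[0,0,-0.06],[0,0,0]],[[0,0,-0.06],[0,0,0]],[[0,0,-0.06],[0,0,0]],[[0,0,-0.06],[0,0,0]],[[0,0,-0.06],[0,0,0]],[[0,0,-0.05],[0,0,0]],[[0,0,-0.03],[0,0,0]],[[0,0,0],[0,0,0]],[[0,0,0],[0,0,0]],[[0,0,0],[0,0,0]]]'

```text
time_s: 22.3
tool_pos: [0.4981, -0.1553, 0.1151]
tool_rot: [-158.6, 90.0, 91.0]
force: [-0.6, -0.1, 0.8]
grip_width: 0.0154
```

```bash
python3 st.py w15;python3 f.py
```

```text
22.55 tcp [ 0.4981 -0.1553  0.1151] [0.     0.0001 0.    ] jaw yaw -110.38 tilt [-1. -0. -0.] [-1.45 -0.99 -0.78] 0.015989379261566045
ball(out) [ 0.5945 -0.1917  0.0734] s 0.0616 across(left+) -0.0001
23.15 [-0.803  0.289  0.276  0.116  0.103  0.012] sd [0.51 0.47 0.58 0.04 0.03 0.02] [ 0.4981 -0.1554  0.1151]
```

View pics/w15c.png

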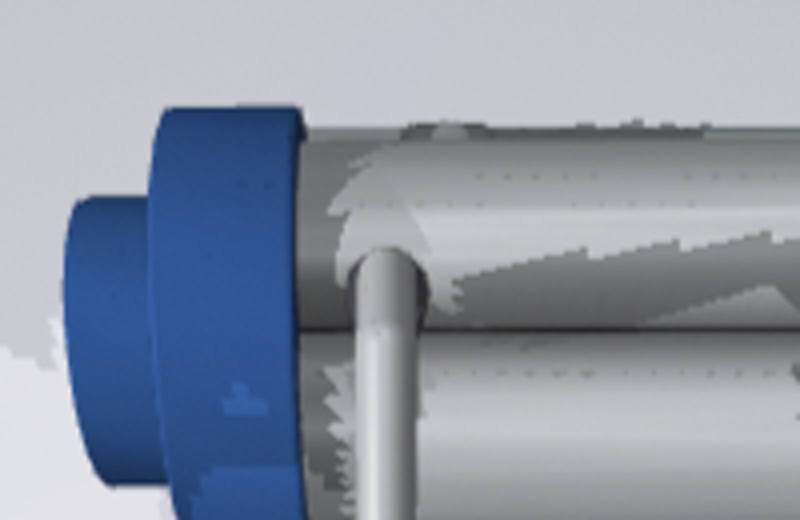

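>>> drive_tool --increments '[[[-0.1,0,0],[0,0,0]],[[-0.3,0,0],[0,0,0]],[[-0.6,0,0],[0,0,0]],[[-0.8,0,0],[0,0,0]],[[-0.8,0,0],[0,0,0]],[[-0.8,0,0],[0,0,0]],[[-0.1,0,0],[0,0,0]],[[0,0,0],[0,0,0]]]'

```text
time_s: 23.95
tool_pos: [0.4985, -0.1556, 0.2562]
tool_rot: [77.8, 89.9, -32.6]
force: [0.3, 0.1, -3.0]
grip_width: 0.0155
```

```bash
python3 st.py w16; python3 pl.py .43 .06 .26 -140 10
```

```text
24.2 tcp [ 0.4972 -0.1553  0.2536] [0.0002 0.0001 0.0004] jaw yaw -110.39 tilt [-1.    -0.003  0.   ] [ 0.65 -0.37 -1.93] 0.01583054633938601
ball(out) [ 0.5934 -0.1917  0.2116] s 0.0613 across(left+) 0.0009
24.2 [ 0.4972 -0.1553  0.2536] 10
[[[-0.015,-0.345,-0.446],[0.0247,0.0,0.0001]],[[-0.015,-0.368,-0.428],[0.0247,0.0,0.0001]],[[-0.015,-0.389,-0.408],[0.0247,0.0,0.0001]],[[-0.015,-0.41,-0.387],[0.0247,0.0,0.0001]],[[-0.015,-0.429,-0.366],[0.0247,0.0,0.0001]],[[-0.015,-0.448,-0.343],[0.0247,0.0,0.0001]],[[-0.016,-0.465,-0.319],[0.0247,0.0,0.0001]],[[-0.016,-0.481,-0.295],[0.0247,0.0,0.0001]],[[-0.016,-0.495,-0.27],[0.0247,0.0,0.0001]],[[-0.016,-0.509,-0.244],[0.0247,0.0,0.0001]]]
end [0.43   0.0601 0.26  ]
```

View pics/w16.png

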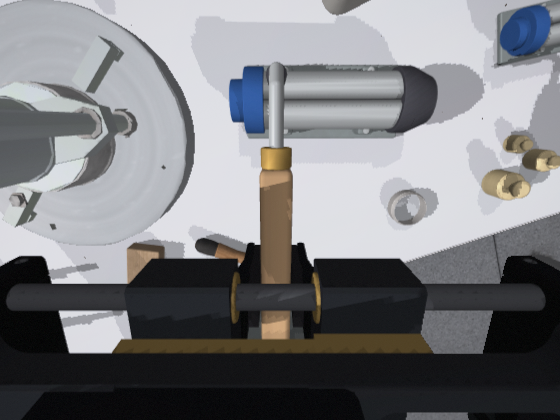

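```bash
python3 pl.py .432 -.12 .257 -118 4
```

```text
24.2 [ 0.4972 -0.1553  0.2536] 4
[[[-0.02,-0.459,-0.065],[0.0159,0.0,0.0003]],[[-0.02,-0.461,-0.049],[0.0159,0.0,0.0003]],[[-0.021,-0.462,-0.034],[0.0159,0.0,0.0003]],[[-0.021,-0.463,-0.019],[0.0159,0.0,0.0003]]]
end [ 0.432 -0.12   0.257]
```

>>> drive_tool --increments '[[[-0.02,-0.46,-0.06],[0.016,0,0]],[[-0.02,-0.46,-0.05],[0.016,0,0]],[[-0.02,-0.46,-0.03],[0.016,0,0]],[[-0.02,-0.46,-0.02],[0.016,0,0]],[[0,0,0],[0,0,0]]]'

```text
time_s: 24.7
tool_pos: [0.4313, -0.1196, 0.2577]
tool_rot: [-49.0, 89.9, -167.1]
force: [0.7, 1.2, -1.5]
grip_width: 0.0155
```

```bash
python3 pl.py .43 .06 .26 -140 7;python3 -c "
from cell import env
print(env.get_obs()['qpos'])"
```

```text
24.7 [ 0.4313 -0.1196  0.2577] 7
[[[-0.008,-0.306,-0.564],[0.0261,0.0001,0.0001]],[[-0.008,-0.336,-0.546],[0.0261,0.0001,0.0001]],[[-0.008,-0.365,-0.527],[0.0261,0.0001,0.0001]],[[-0.008,-0.394,-0.506],[0.0261,0.0001,0.0001]],[[-0.008,-0.421,-0.484],[0.0261,0.0001,0.0001]],[[-0.008,-0.447,-0.46],[0.0261,0.0001,0.0001]],[[-0.008,-0.471,-0.435],[0.0261,0.0001,0.0001]]]
end [0.43   0.06   0.2599]
[  46.11817855   -7.03520247  -30.93768184  105.94046757   -3.60899652
   80.22068556 -102.06119534]
```

>>> drive_tool --increments '[[[0,-0.31,-0.56],[0.026,0,0]],[[0,-0.34,-0.55],[0.026,0,0]],[[0,-0.37,-0.53],[0.026,0,0]],[[0,-0.39,-0.51],[0.026,0,0]],[[0,-0.42,-0.48],[0.026,0,0]],[[0,-0.45,-0.46],[0.026,0,0]],[[0,-0.47,-0.44],[0.026,0,0]]]'

```text
time_s: 25.4
tool_pos: [0.4318, 0.0604, 0.2579]
tool_rot: [-117.3, 90.0, 102.7]
force: [1.0, -0.7, -1.4]
grip_width: 0.0156
```

```bash
python3 pl.py .4484 .311 .2 -93 10;python3 -c "
from cell import env
print(env.get_obs()['qpos'])"
```

```text
25.4 [0.4318 0.0604 0.2579] 10
[[[0.145,-0.453,-0.435],[-0.0392,-0.0,0.0]],[[0.145,-0.416,-0.47],[-0.0392,-0.0,0.0]],[[0.145,-0.376,-0.503],[-0.0392,-0.0,0.0]],[[0.145,-0.334,-0.532],[-0.0392,-0.0,0.0]],[[0.145,-0.289,-0.557],[-0.0392,-0.0,0.0]],[[0.145,-0.242,-0.579],[-0.0392,-0.0,0.0]],[[0.145,-0.194,-0.597],[-0.0392,-0.0,0.0]],[[0.145,-0.144,-0.611],[-0.0392,-0.0,0.0]],[[0.145,-0.094,-0.621],[-0.0392,-0.0,0.0]],[[0.145,-0.042,-0.626],[-0.0392,-0.0,0.0]]]
end [0.4484 0.311  0.2   ]
[  40.4951891   -10.40218868  -45.38900309  106.88902797   -7.51223021
   80.54113089 -143.17606646]
```

>>> drive_tool --increments '[[[0.05,-0.45,-0.44],[-0.039,0,0]],[[0.05,-0.42,-0.47],[-0.039,0,0]],[[0.05,-0.38,-0.5],[-0.039,0,0]],[[0.05,-0.33,-0.53],[-0.039,0,0]],[[0.05,-0.29,-0.56],[-0.039,0,0]],[[0.05,-0.24,-0.58],[-0.039,0,0]],[[0.05,-0.19,-0.6],[-0.039,0,0]],[[0.05,-0.14,-0.61],[-0.039,0,0]],[[0.1,-0.09,-0.62],[-0.039,0,0]],[[0.1,-0.04,-0.63],[-0.039,0,0]]]'

```text
time_s: 26.4
tool_pos: [0.4496, 0.3111, 0.2336]
tool_rot: [-152.2, 89.9, 114.9]
force: [-0.6, -0.4, -1.4]
grip_width: 0.0158
```

>>> drive_tool --increments '[[[0,0,0],[0,0,0]],[[0,0,0],[0,0,0]],[[0,0,0],[0,0,0]]]'

```text
time_s: 26.7
tool_pos: [0.4494, 0.3091, 0.234]
tool_rot: [-27.6, 90.0, -120.8]
force: [-0.7, -0.0, -2.4]
grip_width: 0.0157
```

```bash
python3 st.py w17; python3 pl.py .4484 .31 .12 -92.7 5;python3 -c "
from cell import env
print(env.get_obs()['qpos'])"
```

```text
26.95 tcp [0.4494 0.3092 0.2344] [0.0003 0.0004 0.0002] jaw yaw -93.22 tilt [-1.     0.001  0.001] [ 0.14 -0.43 -1.6 ] 0.01536184934582
ball(out) [0.5522 0.3027 0.1928] s 0.5107 across(left+) 0.2111
26.95 [0.4492 0.3094 0.2345] 5
[[[0.573,-0.005,-0.003],[-0.0008,0.0001,-0.0001]],[[0.573,-0.005,-0.003],[-0.0008,0.0001,-0.0001]],[[0.573,-0.005,-0.003],[-0.0008,0.0001,-0.0001]],[[0.573,-0.005,-0.003],[-0.0008,0.0001,-0.0001]],[[0.573,-0.004,-0.003],[-0.0008,0.0001,-0.0001]]]
end [0.4484 0.31   0.1199]
[  18.81183876   13.26210565  -63.80276885   95.48326904   12.17647045
   78.81958786 -139.96665398]
```

View pics/w17.png

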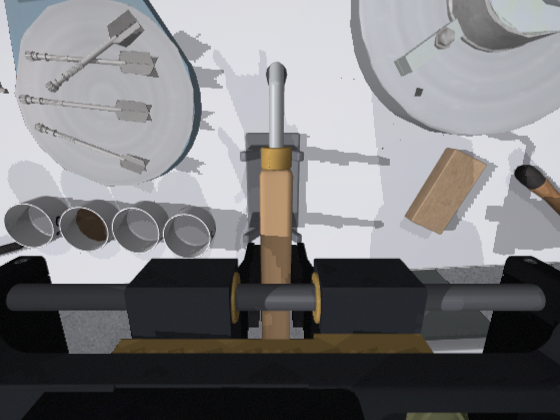

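>>> drive_tool --increments '[[[0.5,-0.005,-0.01],[-0.002,0,0]],[[0.7,-0.005,0],[-0.002,0,0]],[[0.7,-0.005,0],[0,0,0]],[[0.6,-0.005,0],[0,0,0]],[[0.4,0,0],[0,0,0]],[[0,0,0],[0,0,0]],[[0,0,0],[0,0,0]],[[0,0,0],[0,0,0]]]'

```text
time_s: 27.75
tool_pos: [0.4489, 0.3113, 0.1198]
tool_rot: [119.6, 89.9, 26.9]
force: [0.9, -0.3, -0.2]
grip_width: 0.0154
```

```bash
python3 st.py w18; python3 pl.py .4484 .31 .0625 -92.7 10;python3 -c "
from cell import env
print(env.get_obs()['qpos'])"
```

```text
28.0 tcp [0.4486 0.311  0.1193] [0.0004 0.0004 0.0006] jaw yaw -92.64 tilt [-1.     0.002 -0.001] [-0.49  0.87 -2.11] 0.015562136034455576
ball(out) [0.5515 0.3057 0.0777] s 0.5132 across(left+) 0.2127
28.0 [0.4484 0.3108 0.119 ] 10
[[[0.141,-0.0,0.002],[0.0001,-0.0,-0.0001]],[[0.141,-0.0,0.002],[0.0001,-0.0,-0.0001]],[[0.141,-0.0,0.002],[0.0001,-0.0,-0.0001]],[[0.141,-0.0,0.002],[0.0001,-0.0,-0.0001]],[[0.141,0.0,0.002],[0.0001,-0.0,-0.0001]],[[0.141,0.0,0.002],[0.0001,-0.0,-0.0001]],[[0.141,0.0,0.002],[0.0001,-0.0,-0.0001]],[[0.141,0.0,0.002],[0.0001,-0.0,-0.0001]],[[0.141,0.0,0.002],[0.0001,-0.0,-0.0001]],[[0.141,0.0,0.002],[0.0001,-0.0,-0.0001]]]
end [0.4484 0.31   0.0626]
[  14.5713352    19.87421097  -60.69827087  103.88255917   18.79910252
   67.17268853 -144.7458023 ]
```

View pics/w18.png

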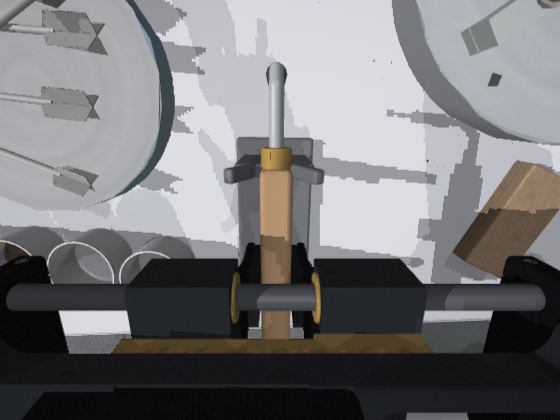

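Aligned between the notch arms (cols 230 and 320, handle at 276). Lowering.

>>> drive_tool --increments '[[[0.2,0,0.005],[0,0,0]],[[0.25,0,0.005],[0,0,0]],[[0.25,0,0.005],[0,0,0]],[[0.25,0,0.005],[0,0,0]],[[0.2,0,0],[0,0,0]],[[0.12,0,0],[0,0,0]],[[0.08,0,0],[0,0,0]],[[0.05,0,0],[0,0,0]],[[0,0,0],[0,0,0]],[[0,0,0],[0,0,0]]]'

```text
time_s: 29.0
tool_pos: [0.4482, 0.31, 0.0626]
tool_rot: [113.1, 90.0, 20.5]
force: [-0.3, -0.2, -1.9]
grip_width: 0.0155
```

```bash
python3 st.py w19; python3 f.py
```

```text
29.25 tcp [0.4482 0.3099 0.0626] [0.0001 0.0001 0.0001] jaw yaw -92.63 tilt [-1.     0.001 -0.   ] [ 0.98 -0.4  -2.15] 0.015605749305722836
ball(out) [0.5511 0.3046 0.0209] s 0.5121 across(left+) 0.2128
29.85 [-8.300e-02  1.900e-01 -1.463e+00  3.600e-02  6.000e-02  1.000e-03] sd [0.5  0.39 0.45 0.03 0.04 0.03] [0.448  0.3098 0.0623]
```

Still hanging just above the floor (about 1 mm, full weight on the wrist); a hair lower, then release.

>>> drive_tool --increments '[[[0.02,0,0],[0,0,0]],[[0,0,0],[0,0,0]],[[0,0,0],[0,0,0]]]'

```text
time_s: 30.15
tool_pos: [0.4481, 0.3099, 0.0617]
tool_rot: [78.3, 90.0, -14.4]
force: [-0.6, -1.1, 1.2]
grip_width: 0.0157
```

>>> drive_tool --increments '[[[0,0,0],[0,0,0]],[[0,0,0],[0,0,0]],[[0,0,0],[0,0,0]],[[0,0,0],[0,0,0]],[[0,0,0],[0,0,0]],[[0,0,0],[0,0,0]],[[0,0,0],[0,0,0]],[[0,0,0],[0,0,0]],[[0,0,0],[0,0,0]],[[0,0,0],[0,0,0]]]' --hand 1

```text
time_s: 31.15
tool_pos: [0.448, 0.3098, 0.0615]
tool_rot: [-19.9, 90.0, -112.5]
force: [-0.1, -0.6, -0.1]
grip_width: 0.0842
```

>>> drive_tool --increments '[[[-0.2,0,0],[0,0,0]],[[-0.4,0,0],[0,0,0]],[[-0.7,0,0],[0,0,0]],[[-0.8,0,0],[0,0,0]],[[-0.8,0,0],[0,0,0]],[[-0.5,-0.4,0],[0,0,0]],[[0,-0.8,0],[0,0,0]],[[0,0,0],[0,0,0]],[[0,0,0],[0,0,0]],[[0,0,0],[0,0,0]]]'

```text
time_s: 32.15
tool_pos: [0.401, 0.3117, 0.198]
tool_rot: [85.8, 89.9, -6.9]
force: [0.1, -0.6, -0.5]
grip_width: 0.0872
```

```bash
python3 st.py w20; python3 - <<'E'
from cell import env
from h import *
t=env.read_camera("top");cv2.imwrite("pics/t20.png",t["frame"][:,:,::-1])
E
```

```text
32.4 tcp [0.4005 0.3119 0.1974] [0.0004 0.0002 0.0003] jaw yaw -92.67 tilt [-1.    -0.001 -0.   ] [-0.54 -0.05 -0.05] 0.08728636022937429
ball(out) [0.5034 0.3065 0.1556] s 0.4973 across(left+) 0.2582
```

View pics/w20.png

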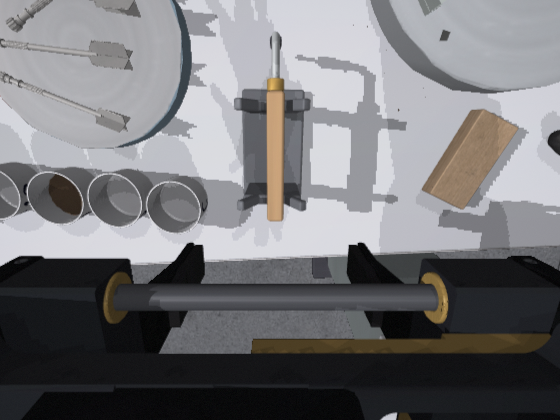

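View pics/t20.png

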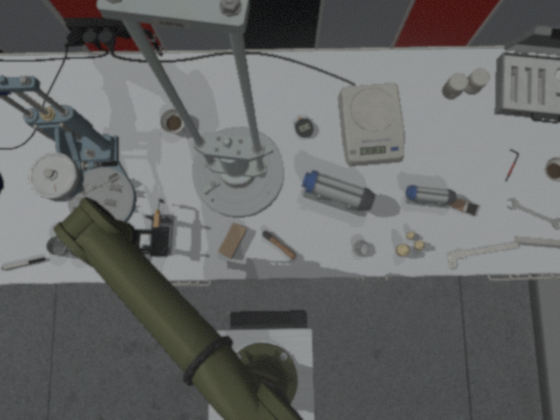

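```bash
python3 - <<'E'
from cell import env
from h import *
import pickle
w=pickle.load(open("w20.pkl","rb"))
a=onz(w,275.5,91,.088);b=onz(w,275,220,.088);print(a.round(4),b.round(4),((a+b)/2).round(4),np.linalg.norm(a-b))
r=[onz(w,u,v,.095) for u,v in ((236,104),(310,104),(238,203),(305,203))];print("rest mid",np.mean(r,0).round(4))
o=env.get_obs();print(o["time_s"],o["joint_velocities"].round(2))
env.sign_off()
E
```

```text
[0.5048 0.3066 0.088 ] [0.3876 0.3127 0.088 ] [0.4462 0.3097 0.088 ] 0.11739212754024853
rest mid [0.4505 0.3122 0.095 ]
32.45 [-0.09 -0.22 -0.13  0.26 -0.03  0.01 -0.05]
the job is handed in; nothing more can be done
```

I traced the groove from shoe to head with the ball pressed in it, laid the feeler back in its rest and handed the job in at 32.5 s. No verdict is reported.

**Trace:** The ball went from about 12 mm inside the shoe end to about 13 mm from the head end, at 24 mm/s. I made four short halts with the ball still pressed in the groove to read the force and did not lift it on the way. The measured upward force on the ball was 1.2–1.8 N. Early on it showed the ball riding first on one flank and then, after a 1 mm sideways shift, on the other. I moved it back about 0.7 mm and it then sat close to the centre.

**Feeler at rest:** It is released, with its handle about 5 mm from my estimate of the rest's centre and about 3° off world x, just as I found it. The gripper is clear above it.

**Bystanders:** In the last top view the beech block, pestle and brass weight look to be where they were at the start. I checked this by eye and did not measure it.

**Disagreements:**
- Triangulating the groove's shoe end from the coarse top camera gave a height of 108 mm against the stated 82 mm. I discarded it and used wrist views instead; two of them, with the groove bottom taken at its stated height, agreed on its line to 0.3 mm. So I never measured the groove's height independently.
- Single force readings were noisy (about 0.5 N), so I relied on averages.

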